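# Load the order warmer and draw its hot hood shut with the pull hook

### The arm

A 6-joint arm with a two-finger parallel gripper is mounted at the origin on the work surface. World frame = base frame: x ahead of the robot, y to its left, z up, the work surface at z = 0. Lengths are in m, angles in rad, forces in N, time in s.
With the tool pointing down it reaches from about 0.35 to 0.975 m from the base axis. Payload 4.9 kg.
Tool frame: the origin (TCP) lies on the front face of the gripper's body, between the roots of the fingers; the fingertips stand ctrl.tip_extent ahead of it and the grasp point (between the pads) lies 54 mm ahead of it (ctrl.tip_extent is the distance from the TCP to the fingertips, in m); z points along the fingers, y is the line along which they close (so a half turn about z gives the same grasp; the last joint's range is limited). The gripper opens to 85 mm and grips with 20 to 120 N. Pads are 22 mm wide; open, the fingers measure 114 mm over their backs; the gripper's body (76 mm by 85 mm) begins 54 mm behind the grasp point. The pads swing forward as they close: fully open they stand 13 mm farther back than shut.
Start: joints at [1.148, 0.053, 1.613, -0, 1.476, -0.119], TCP at [0.187, 0.596, 0.304] pointing down, gripper open.
Joint ranges: [-3.01, 3.01], [-1.01, 2.22], [0.06, 2.58], [-1.02, 4.17], [0.09, 2.62], [-3.14, 3.14]. Speed limits (rad/s): [2.57, 2.57, 3.14, 3.14, 3.14, 3.14].

### API

Orientations are given as a rotation vector (axis times angle).
In Python, from station import ctrl gives the robot as it stands.
- The arm moves only by the tool apply_moves, never from a script. Its argument "rows" is one flat list of numbers, 6 for each row, row after row: the shift along the tool's x, y, z normalised to -1 to 1, where 1 is 0.6 m, then the turn, a rotation vector about the tool's x, y, z normalised to -1 to 1, where 1 is 90 degrees. A call has 1 to 20 rows; each row is the pose to reach, as a shift and turn from the pose commanded when the call began, along the tool's axes at that moment; what a row does not reach only later rows make up. A row lasts 1/10 s, in which the tool goes at most 50 mm and 8.59 degrees, less where a joint would pass 70% of its speed; a pose out of reach is approached as far as the arm can. A call with a number of a shift or a turn outside -1 to 1 is refused whole. A call with a gripper value outside its range is refused whole. "grip" is the opening, from 0 (shut) to 1 (fully open), set as the call begins (left out, the last holds). The fingers move at their own pace and stop on an object; "grip_force" is the grip in N (left out, the last holds). Time passes only in rows, so rows that repeat a pose let the fingers close. It gives the time, the measured TCP pose, the force, the opening and the grip force at its end, in the units of the state.
- ctrl.get_obs(): the state, without advancing time (a new reading comes with each control period).
- ctrl.get_image(name): name is "scene" or "top" or "wrist"; returns (picture, depth): 480x640x3 uint8, blue, green, red; 480x640 float32, m along the optical axis (not along the pixel's ray), 0 where there is no reading.
- ctrl.camera_model(name): a dict with "mtx" (3x3 intrinsics, pixels), "k1" (the pictures are not rectified: a ray, as slopes to the right and down, at radius r is drawn at 1 + k1 r^2 times it, then the intrinsics apply), "R" (3x3) and "t" (3): a world point X has camera coordinates R X + t; the wrist camera has in their place "tool_from_camera" (4x4, takes a point from camera to tool coordinates, whose origin is the TCP and whose axes are the flange's). Camera axes: x right, y down, z forward; pixel columns grow to the right and rows downward; lengths in m; the calibration is good to about 2 mm. A picture is of the moment at which its call begins: read the wrist's pose just before it. camera_model takes no time and is no camera call.
- ctrl.finish_job(): hands the job in; it is judged then, once.
The state is a dict: "t": time; "q": joint angles; "dq": joint speeds; "effort": joint torques, N m; "tool_pos": TCP position; "tool_rot": TCP orientation; "contact_force": force on the tool from outside, world axes, zero at the start; "wrist_torque": the same for the moment, N m; "opening": finger opening in m; "grip_force": force on a finger pad.
Only numpy, scipy, OpenCV 4.12 (cv2) and the standard library are available. Lean on these libraries where they do the work, as an engineer would, in place of code of your own. Each camera call takes 0.05 s, during which the arm holds its last target. There are 200 camera calls.

### The job

Set every takeaway carton down, flat and the right way up, on the order warmer's plate, inside its raised kerb, not one on top of another; they are thin card, so squeeze them gently (no more than 30 N) and do not drop them. Then take the pull hook, put its prong through the ring eye on the open hood and swing the hood right down shut with it, without slamming: the hood is hot, so neither gripper nor arm may touch it. Finally unhook, lay the pull hook back on its rest as you found it, and leave the other things on the counter where they stand.

Things in the scene. Friction and masses are not known exactly. Their poses are not given: they have to be found in the camera images.
- plate (a point): centre of the warmer's flat hot plate, on its upper face, 50 mm above the counter. The warmer is a fixed low steel unit 275 x 262 x 50 mm. Axes: z up, -x to its front (the side the hood closes towards), +x to its hinge side, y along the hinge. A kerb 10 mm high stands round the plate; inside the kerb the plate is 232 mm (x) by 220 mm (y), room for four cartons in two by two, long sides along x
- eye (a point): centre of the ring eye on the outside of the hood's front wall. Ring of 6 mm wire, hole 29 mm across, standing out on a 10 mm shank, its centre 27.5 mm from the wall. The hole's axis is this frame's y, parallel to the hinge, so the prong goes in sideways, from either side. Axes are those of the hood: with the hood shut they equal the plate's. In the hood frame the eye lies 287.5 mm towards -x and 30 mm towards +z from the hinge
- hood_hinge (a point): middle of the hood's hinge line, at the plate's height, 130 mm from the plate's centre towards the plate's +x; the hood turns about its y axis. The hood is a hot open-bottomed steel box, glass on top, 260 mm (x) by 244 mm (y) by 85 mm high, walls 4 mm; shut, it stands round the plate with 20 mm of room above the cartons. Open, it stands up on the hinge side, its front wall with the ring eye uppermost, about 0.33 m above the counter
- hood (a joint): hood angle in rad: 0 shut (stop), grows as it opens, up to 1.9; starts between 1.55 and 1.8. A friction hinge: it stays where it is left, and about 5 N at the eye moves it
- handle (a point): the pull hook, a loose pole 340 mm long, 170 g: the point on its axis where it balances and is best gripped, on the square wooden handle (24 x 24 mm). Axes: x along the pole towards its hook end, y the way the prong points, z up as it lies on its rest. The handle runs from x = -125 to +35 mm, then an 8 mm steel rod to x = +215 mm, where the prong turns off at a right angle towards +y
- prong (a point): middle of the pull hook's prong, an 8 mm rod whose tip reaches 49 mm from the pole's axis; this point lies at x = +215, y = +24, z = 0 mm from the handle point, same axes
- rest_axis (a point): where the handle point lies when the pull hook is on its rest, 55 mm above the counter; same axes as the pull hook has there (x towards the hook end). The rest is a fixed steel base with two U-shaped saddles, 36 mm wide under the handle at x = -90 mm and 26 mm wide under the rod at x = +130 mm, each 22 mm long, their sides reaching 10 mm above the axis
- carton1_mid (a point): centre, half-way up, of a closed kraft takeaway carton, 100 mm (x) by 56 mm (y) by 60 mm high (z up), 150 to 300 g; None if there is no such carton this time
- carton2_mid (a point): centre of another such carton, or None
- carton3_mid (a point): centre of another such carton, or None
- carton4_mid (a point): centre of another such carton, or None
- steel_pan: an open steel pan 108 x 176 x 65 mm; a bystander, leave alone (origin under its centre)
- sauce_bottle: a sauce bottle, 56 mm across, 170 mm high; a bystander (origin under its centre)
- mug: a mug, 80 mm across, 90 mm high; a bystander (origin under its centre)
- pole: the same pull hook (origin and axes as the handle point)
Things that resemble listed ones, but are neither listed nor needed, are in the scene too. Leave any turquoise or yellow look-alike of the part that bears carton1_mid alone.

How it is judged:
By the outcome, as a careful person would: the job done as asked, in the order asked, and still so for the second after the job is handed in, with the robot touching nothing.
Of carton1, carton2, carton3, carton4 only 3 to 4 are there at a start; the rules pass over those that are not, and their reading is None.
At some moment in a run one of carton1, carton2, carton3, carton4 may be knocked a few centimetres aside while the robot is not near it.
It also fails if it takes over 208 s, if anything falls off the work surface, if the arm or the gripper's body presses on something with over 40 N, if the wrist force passes 120 N, or if a joint passes its speed limit or range.

## Working session

There is one attempt and no reset: what is moved stays moved. The work goes in short steps, Python scripts to look and compute and a tool call to move; the robot and the scene stay as the last step left them, time stands still between calls to the robot, and variables do not carry over. Pictures are saved under pics/ and viewed, at most 17 in all, crops included, and the job is handed in when it is done.

Besides the shell and the picture viewer there is one more tool, called after "Emit:" as name(argument=value, ...) on one line, values as JSON. apply_moves: Moves the arm, as the interface text tells. Its arguments: {"type":"object","properties":{"rows":{"type":"array","items":{"type":"number"}},"grip":{"type":"number"},"grip_force":{"type":"number"}},"required":["rows"]}

```bash
ls; mkdir -p pics
cat > h.py <<'E'
import numpy as np, cv2
from station import ctrl
from scipy.spatial.transform import Rotation as R
def snap(n,f):
    o=ctrl.get_obs(); im,d=ctrl.get_image(n); cv2.imwrite('pics/%s.png'%f,im)
    np.savez('pics/%s.npz'%f,d=d,p=o['tool_pos'],r=o['tool_rot'],im=im); return o,im,d
def world(n,f,uv,depth=None):
    z=np.load('pics/%s.npz'%f); d=z['d']; m=ctrl.camera_model(n); uv=np.atleast_2d(np.array(uv,float))
    K=np.array(m['mtx']); s=np.c_[(uv[:,0]-K[0,2])/K[0,0],(uv[:,1]-K[1,2])/K[1,1]]
    u=s.copy()
    for _ in range(15): u=s/(1+m['k1']*(u**2).sum(1))[:,None]
    dd=d[uv[:,1].astype(int),uv[:,0].astype(int)] if depth is None else depth
    c=np.c_[u,np.ones(len(u))]*np.reshape(dd,(-1,1))
    if n=='wrist':
        T=np.array(m['tool_from_camera']); c=c@T[:3,:3].T+T[:3,3]
        return c@R.from_rotvec(z['r']).as_matrix().T+z['p']
    return (c-np.array(m['t']))@np.array(m['R'])
E
python3 - <<'E'
from h import *
for n in('scene','top'): snap(n,n+'0')
o=ctrl.get_obs(); print(o,ctrl.tip_extent)
for n in('scene','top','wrist'): print(n,ctrl.camera_model(n))
E
```

```text
pics
{'t': 0.1, 'q': array([ 1.14800060e+00,  5.32899416e-02,  1.61416488e+00,  2.35063184e-06,
        1.47600009e+00, -1.18996779e-01]), 'dq': array([-0.00061539, -0.00093399, -0.00349831,  0.00087113, -0.00088908,
       -0.00132557]), 'effort': array([ 5.41888130e-04, -3.94904888e+01, -3.71361065e+01, -7.66657718e-05,
        3.96969772e-03,  1.25004613e-05]), 'tool_pos': array([0.18678552, 0.59598284, 0.3027815 ]), 'tool_rot': array([-4.75297666e-01, -3.10492247e+00,  2.81713106e-03]), 'contact_force': array([ 0.25594666, -0.27529759, -0.66932868]), 'wrist_torque': array([ 0.02658067, -0.01481055, -0.06961116]), 'grip_force': 0.0, 'opening': 0.08515164591398747} 0.0726
scene {'mtx': array([[479.20089738,   0.        , 312.72453023],
       [  0.        , 479.20089738, 240.86346036],
       [  0.        ,   0.        ,   1.        ]]), 'k1': -0.11781688117431464, 'R': array([[ 0.89693951,  0.44194641, -0.01352364],
       [ 0.34285403, -0.71449184, -0.6098791 ],
       [-0.27919641,  0.54238803, -0.79237907]]), 't': array([-0.51786166, -0.1343895 ,  1.28347751])}
top {'mtx': arra
[... 240 characters left out ...]
[-0.97441781,  0.05014254, -0.21907913],
       [ 0.21855273, -0.01581822, -0.97569692]]), 't': array([0.01830061, 0.58658802, 0.95108561])}
wrist {'mtx': array([[381.09109029,   0.        , 317.5916795 ],
       [  0.        , 381.09109029, 232.66736739],
       [  0.        ,   0.        ,   1.        ]]), 'k1': -0.027340270029795343, 'tool_from_camera': array([[-6.70454734e-05, -9.44190830e-01, -3.29398957e-01,
         8.50209402e-02],
       [ 9.99999833e-01,  1.25715357e-04, -5.63889914e-04,
        -5.93757293e-04],
       [ 5.73830193e-04, -3.29398940e-01,  9.44190664e-01,
        -7.10696260e-02],
       [ 0.00000000e+00,  0.00000000e+00,  0.00000000e+00,
         1.00000000e+00]])}
```

View pics/top0.png

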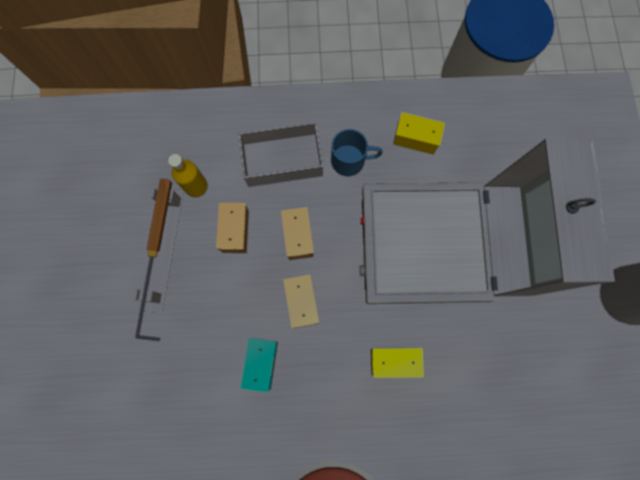

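View pics/scene0.png

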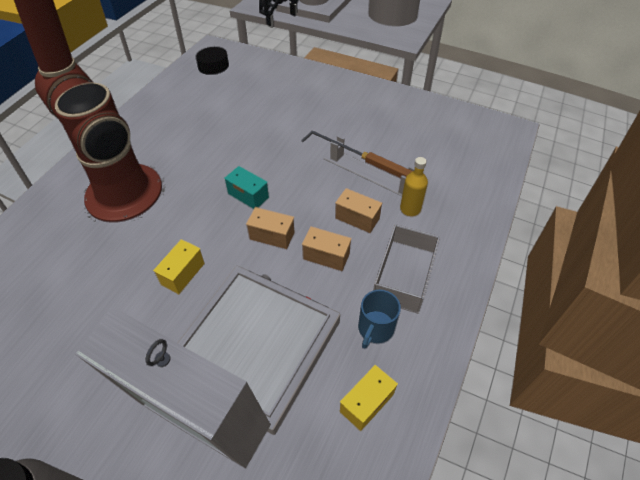

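Top view: three kraft cartons at about (232,227), (297,233) and (301,301), with turquoise and yellow look-alikes. The warmer spans (365-490, 185-300), the ring eye is at (580,205), and the pole runs from (165,185) to (140,337). Scene view: the hood is open and the prong points towards the robot.

```bash
cat > m1.py <<'E'
from h import *
z=np.load('pics/top0.npz'); im=z['im'];d=z['d']
v,u=np.mgrid[0:480,0:640]; W=world('top','top0',np.c_[u.ravel(),v.ravel()]).reshape(480,640,3)
W[d==0]=np.nan
hsv=cv2.cvtColor(im,cv2.COLOR_BGR2HSV)
def rect(mask):
    p=W[mask][:,:2].astype(np.float32); (c,s,a)=cv2.minAreaRect(p); b=cv2.boxPoints((c,s,a))
    e=b[1]-b[0];f=b[2]-b[1]; l=e if np.linalg.norm(e)>np.linalg.norm(f) else f
    return np.round(c,4),np.round(s,4),'longdir deg %.1f'%(np.degrees(np.arctan2(l[1],l[0]))%180)
for n,(a,b) in dict(A=(232,227),B=(297,233),C=(301,301),yel=(398,362),yel2=(420,130),turq=(258,364)).items():
    m=np.zeros((480,640),bool); m[b-32:b+32,a-32:a+32]=1
    m&=(abs(W[...,2]-.06)<.008); print(n,rect(m),np.nanmedian(W[m][:,2]))
m=np.zeros((480,640),bool); m[195:290,375:485]=1; print('platez',np.nanmedian(W[m][:,2]))
m=np.zeros((480,640),bool); m[178:308,355:482]=1; m&=(W[...,2]>.054)&(W[...,2]<.067); print('kerb',rect(m))
pts=[(366,188),(366,300),(487,186),(492,300)]
print(np.round(W[[p[1] for p in pts],[p[0] for p in pts]],4))
for p in [(165,182),(158,215),(153,247),(150,262),(146,290),(140,325),(138,336),(148,338),(157,339)]: 
    print(p,np.round(W[p[1]-1:p[1]+2,p[0]-3:p[0]+4].reshape(-1,3)[np.nanargmax(W[p[1]-1:p[1]+2,p[0]-3:p[0]+4,2])],4))
for p in [(570,205),(572,208),(590,202),(600,145),(611,280),(548,145),(562,280),(575,240),(578,180),(585,207)]: print(p,np.round(W[p[1],p[0]],4))
E
python3 m1.py
python3 - <<'E'
import cv2,numpy as np
a=cv2.imread('pics/top0.png')
b=cv2.resize(a[160:360,120:220],None,fx=3,fy=3);c=cv2.resize(a[130:310,480:620],None,fx=3,fy=3)
o=np.zeros((600,720+10,3),np.uint8);o[:600,:300]=b;o[:540,310:730]=c
cv2.imwrite('pics/c1.png',o)
E
```

```text
A (array([0.6088, 0.1872]), array([0.0584, 0.1014]), 'longdir deg 176.5') 0.061429591897067815
B (array([0.5892, 0.0459]), array([0.1017, 0.057 ]), 'longdir deg 5.3') 0.06128313078635744
C (array([0.4419, 0.0439]), array([0.1016, 0.0572]), 'longdir deg 7.4') 0.06134848154739924
yel (array([ 0.3076, -0.1468]), array([0.1024, 0.0532]), 'longdir deg 86.8') 0.06122038263570551
yel2 (array([ 0.8128, -0.2415]), array([0.1017, 0.0611]), 'longdir deg 72.6') 0.060697120269987026
turq (array([0.3181, 0.1344]), array([0.057 , 0.1003]), 'longdir deg 169.2') 0.06153814182345343
platez 0.05065652904629482
kerb (array([ 0.5563, -0.2275]), array([0.2558, 0.258 ]), 'longdir deg 176.8')
[[ 0.6805 -0.1101  0.0517]
 [ 0.4377 -0.0938  0.0388]
 [ 0.6703 -0.3762  0.057 ]
 [ 0.4224 -0.3575  0.0504]]
(165, 182) [0.7081 0.3276 0.072 ]
(158, 215) [0.6397 0.3454 0.0719]
(153, 247) [0.5708 0.3526 0.0705]
(150, 262) [0.5385 0.3554 0.0602]
(146, 290) [0.482  0.3644 0.0604]
(140, 325) [0.4086 0.3782 0.063 ]
(138, 336) [0.3866 0.3795 0.0635]
(148, 338) [0.3795 0.3566 0.0641]
(157, 339) [0.3789 0.343  0.0618]
(570, 205) [ 0.5487 -0.4022  0.3303]
(572, 208) [ 0.548  -0.4144  0.3128]
(590, 202) [ 0.5506 -0.4324  0.336 ]
(600, 145) [ 0.778  -0.6875 -0.002 ]
(611, 280) [ 0.4285 -0.4645  0.3025]
(548, 145) [ 0.661  -0.395   0.3074]
(562, 280) [ 0.4327 -0.3819  0.3068]
(575, 240) [ 0.4958 -0.4134  0.3074]
(578, 180) [ 0.5982 -0.4387  0.3028]
(585, 207) [ 0.5504 -0.4408  0.3055]
```

View pics/c1.png

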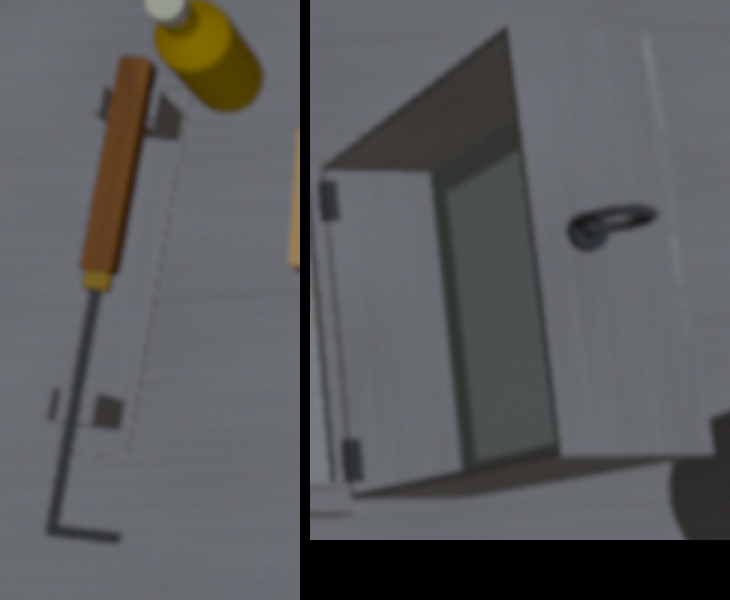

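Crop: the pole's hook end points towards the robot with its prong towards -y. The ring eye is at crop (612,222) and the hood is open slightly past vertical.

```bash
cat >> h.py <<'E'
def down(yawdeg,pitch=0):
    a=np.radians(yawdeg); x=np.array([np.cos(a),np.sin(a),0]); z=np.array([0,0,-1.]); 
    M=np.c_[x,np.cross(z,x),z]
    return M@R.from_euler('y',pitch,degrees=True).as_matrix()   # turn about tool y
def rel(p0,R0,p1,R1):
    s=R0.T@(np.array(p1)-p0)/.6; t=R.from_matrix(R0.T@R1).as_rotvec()/(np.pi/2)
    return np.round(np.r_[s,t],4).tolist()
def plan(wps):
    "successive calls, each relative to the previous waypoint"
    o=ctrl.get_obs(); p,Rm=o['tool_pos'],R.from_rotvec(o['tool_rot']).as_matrix()
    print('t %.2f'%o['t'],np.round(p,4),'q6 %.2f'%o['q'][5])
    for q,Q in wps:
        r=rel(p,Rm,q,Q); n=max(np.linalg.norm(q-p)/.05,np.linalg.norm(r[3:])*90/8.59); print(r,'rows>=%.1f'%n); p,Rm=np.array(q),Q
E
cat > m2.py <<'E'
from h import *
exec(open('m1.py').read().split("hsv=")[0].split("import *")[1])
a=np.radians(-93.2); px=np.array([np.cos(a),np.sin(a)]); py=np.array([-px[1],px[0]])
X=W[...,:2]@px; Y=W[...,:2]@py; Z=W[...,2]
reg=np.zeros((480,640),bool); reg[170:315,350:500]=1
k=reg&(Z>.0555)&(Z<.066)
c0=np.array([.556,-.2275]); cx,cy=c0@px,c0@py
side=k&(abs(X-cx)<.08)
for s in(1,-1):
    m=side&((Y-cy)*s>0); print('y kerb',s,np.nanpercentile(Y[m]-cy,[1,50,99]))
    for b in np.linspace(-.08,.06,6):
        q=m&(abs(X-cx-b)<.012); print('   x%.2f ymid %.4f'%(b,np.median(Y[q]-cy)))
fr=k&(abs(Y-cy)<.09)&(X<cx-.08); print('front kerb x',np.nanpercentile(X[fr]-cx,[1,50,99]))
bk=k&(abs(Y-cy)<.09)&(X>cx+.08); print('back kerb x',np.nanpercentile(X[bk]-cx,[1,50,99]))
# eye + hood wall
reg=np.zeros((480,640),bool); reg[140:290,540:620]=1
w=reg&(Z>.285)&(Z<.315); P=W[w]; P=P[np.random.default_rng(0).permutation(len(P))[:3000]]
c=np.median(P,0); u,s,vt=np.linalg.svd(P-c); n=vt[2]*np.sign(vt[2][2])
print('wall c',c,'normal in (px,py,z)',n[:2]@px,n[:2]@py,n[2])
e=reg&(((W-c)@n)>.012)&(((W-c)@n)<.06); E=W[e]; print('eye pts',len(E),np.median(E,0),E.min(0),E.max(0))
print('eye cand top', E[np.argmax((E-c)@n)], ((E-c)@n).max())
# pole
hsv=cv2.cvtColor(im,cv2.COLOR_BGR2HSV)
reg=np.zeros((480,640),bool); reg[175:345,125:175]=1
H=reg&(Z>.062)&(Z<.08)&(hsv[...,1]>120); p=W[H]; (cc,ss,aa)=cv2.minAreaRect(p[:,:2].astype(np.float32)); print('handle',cc,ss,aa,len(p),np.median(p[:,2]))
print(cv2.fitLine(W[H][:,:2].astype(np.float32),cv2.DIST_L2,0,.01,.01).ravel())
rd=reg&(Z>.045)&(Z<.075)&(W[...,0]<.55); q=W[rd]; print('rod', cv2.fitLine(q[(q[:,1]>.355)][:,:2].astype(np.float32),cv2.DIST_HUBER,0,.01,.01).ravel(), len(q), 'ymin',q[:,1].min(),'xmin',q[:,0].min())
psi=(-93.2)+180
P=lambda x,y,z:np.array([x,y,z])
plan([(P(.442,.044,.16),down(187.4)),(P(.442,.044,.094),down(187.4))])
E
python3 m2.py
```

```text
y kerb 1 [0.02146845 0.11314845 0.1170289 ]
   x-0.08 ymid 0.1118
   x-0.05 ymid 0.1121
   x-0.02 ymid 0.1126
   x0.00 ymid 0.1134
   x0.03 ymid 0.1138
   x0.06 ymid 0.1142
y kerb -1 [-0.1133113  -0.11051707 -0.01473145]
   x-0.08 ymid -0.1106
   x-0.05 ymid -0.1116
   x-0.02 ymid -0.1107
   x0.00 ymid -0.1106
   x0.03 ymid -0.1104
   x0.06 ymid -0.1094
front kerb x [-0.11383871 -0.11020343 -0.08790102]
back kerb x [0.0988826  0.12816335 0.15885605]
wall c [ 0.5391491  -0.42666545  0.30599321] normal in (px,py,z) 0.07199971456106342 0.0013921168785360639 0.9974036811210002
eye pts 186 [ 0.55031576 -0.41776719  0.34036135] [ 0.54716478 -0.43589731  0.31853374] [ 0.55423448 -0.39810347  0.35685637]
eye cand top [ 0.55176134 -0.41768624  0.35685637] 0.05005175141174337
handle (0.6344634890556335, 0.3416925370693207) (0.025145789608359337, 0.16945309937000275) 80.24586486816406 782 0.06742913842516492
[ 0.9873742  -0.15840514  0.63517314  0.3400943 ]
rod [ 0.99109775 -0.13313642  0.47011423  0.36796418] 591 ymin 0.3352302645959787 xmin 0.37662503240926504
t 0.10 [0.1868 0.596  0.3028] q6 -0.12
[-0.6811, -0.7502, 0.2392, -0.0011, -0.0004, -0.2756] rows>=12.5
[0.0, 0.0, 0.11, 0.0, 0.0, 0.0] rows>=1.3
```

Emit:
apply_moves(rows=[-0.681, -0.75, 0.239, 0, 0, -0.276, -0.681, -0.75, 0.239, 0, 0, -0.276, -0.681, -0.75, 0.239, 0, 0, -0.276, -0.681, -0.75, 0.239, 0, 0, -0.276, -0.681, -0.75, 0.239, 0, 0, -0.276, -0.681, -0.75, 0.239, 0, 0, -0.276, -0.681, -0.75, 0.239, 0, 0, -0.276, -0.681, -0.75, 0.239, 0, 0, -0.276, -0.681, -0.75, 0.239, 0, 0, -0.276, -0.681, -0.75, 0.239, 0, 0, -0.276, -0.681, -0.75, 0.239, 0, 0, -0.276, -0.681, -0.75, 0.239, 0, 0, -0.276, -0.681, -0.75, 0.239, 0, 0, -0.276, -0.681, -0.75, 0.239, 0, 0, -0.276, -0.681, -0.75, 0.239, 0, 0, -0.276, -0.681, -0.75, 0.239, 0, 0, -0.276, -0.681, -0.75, 0.239, 0, 0, -0.276, -0.681, -0.75, 0.239, 0, 0, -0.276], grip=1, grip_force=22)

```text
t: 1.9
tool_pos: [0.4421, 0.0457, 0.1608]
tool_rot: [-0.206, 3.134, 0.0]
contact_force: [0.5, -0.1, 0.3]
opening: 0.0854
grip_force: 0.0
```

```bash
cat > look.py <<'E'
from h import *
import sys
# fit all carton tops seen by wrist camera (z~.06 above counter) in current view
def tops(n,f,zlo=.052,zhi=.07):
    snap(n,f); v,u=np.mgrid[0:480,0:640]; z=np.load('pics/%s.npz'%f)
    W=world(n,f,np.c_[u.ravel(),v.ravel()]).reshape(480,640,3)
    hsv=cv2.cvtColor(z['im'],cv2.COLOR_BGR2HSV)
    m=(z['d']>0)&(W[...,2]>zlo)&(W[...,2]<zhi)&(hsv[...,0]<22)&(hsv[...,1]>60)&(W[...,1]<.25)
    k,l,st,_=cv2.connectedComponentsWithStats(m.astype(np.uint8))
    for i in range(1,k):
        if st[i,4]<(500 if n=='top' else 1500): continue
        p=W[l==i]; c,s,a=cv2.minAreaRect(p[:,:2].astype(np.float32)); b=cv2.boxPoints((c,s,a))
        e,g=b[1]-b[0],b[2]-b[1]; L=e if e@e>g@g else g
        print(n,np.round(c,4),np.round(sorted(s),4),'%.1f'%(np.degrees(np.arctan2(L[1],L[0]))%180),'z %.4f'%np.median(p[:,2]),st[i,:4])
if __name__=='__main__':
    t='%.0f'%(ctrl.get_obs()['t']*100)
    tops('wrist','w'+t); tops('top','t'+t)
    o=ctrl.get_obs(); print(np.round(o['tool_pos'],4),o['q'].round(2),'F',o['contact_force'].round(1),'op',o['opening'])
E
python3 look.py
```

```text
wrist [0.4435 0.0423] [0.0573 0.1027] 7.7 z 0.0617 [250 178 124 190]
wrist [0.542  0.0392] [0.0129 0.0576] 104.4 z 0.0587 [239 417  97  29]
top [0.609  0.1864] [0.0573 0.1015] 175.6 z 0.0613 [216 203  29  47]
top [0.5892 0.0454] [0.0562 0.1022] 5.3 z 0.0613 [281 207  32  50]
[0.4421 0.0454 0.1607] [-0.07 -0.26  2.15  0.    1.25 -1.77] F [ 0.4 -0.1  0.8] op 0.08501586210443628
```

Emit:
apply_moves(rows=[-0.002, -0.005, 0.06, 0, 0, 0, -0.002, -0.005, 0.09, 0, 0, 0, -0.002, -0.005, 0.111, 0, 0, 0, -0.002, -0.005, 0.111, 0, 0, 0, -0.002, -0.005, 0.111, 0, 0, 0])

```text
t: 2.5
tool_pos: [0.4442, 0.042, 0.0944]
tool_rot: [-0.204, 3.134, -0.0]
contact_force: [0.2, -0.3, -0.3]
opening: 0.0858
grip_force: 0.0
```

Emit:
apply_moves(rows=[0, 0, 0, 0, 0, 0, 0, 0, 0, 0, 0, 0, 0, 0, 0, 0, 0, 0, 0, 0, 0, 0, 0, 0, 0, 0, 0, 0, 0, 0, 0, 0, 0, 0, 0, 0, 0, 0, 0, 0, 0, 0, 0, 0, 0, 0, 0, 0], grip=0.5, grip_force=25)

```text
t: 3.3
tool_pos: [0.4448, 0.042, 0.0952]
tool_rot: [-0.203, 3.133, 0.0]
contact_force: [-0.7, 1.5, 5.9]
opening: 0.0553
grip_force: 28.9
```

```bash
cat > p.py <<'E'
from h import *
import sys
C=np.array([.5566,-.2363,0]); a=np.radians(-92.7); px=np.array([np.cos(a),np.sin(a),0]); py=np.array([-px[1],px[0],0])
S=lambda x,y,z:C+x*px+y*py+np.array([0,0,z])
def place(sx,sy,yaw0,zr=.145,dx=0,dy=0):
    # wps: lift, over, down; dx,dy world correction
    o=ctrl.get_obs(); p=o['tool_pos']; d=np.array([dx,dy,0])
    plan([(p+np.array([0,0,.14]),down(yaw0)),(S(sx,sy,.22)+d,down(87.3)),(S(sx,sy,zr)+d,down(87.3)),(S(sx,sy,.26)+d,down(87.3))])
E
python3 -c "
from p import *
print(ctrl.get_obs()); place(.056,.048,187.7)"
```

```text
{'t': 3.3, 'q': array([-7.29650895e-02, -1.48682260e-01,  2.18165281e+00,  3.40582309e-04,
        1.10650590e+00, -1.77359812e+00]), 'dq': array([-0.00137093,  0.00202702, -0.00036499, -0.00120062,  0.00096661,
        0.00043728]), 'effort': array([-3.90034793e-01, -2.21207571e+01, -2.86536705e+01, -2.33395882e-01,
       -2.51592351e-01,  1.47523035e-03]), 'tool_pos': array([0.444755  , 0.04195183, 0.09518489]), 'tool_rot': array([-2.03426709e-01,  3.13285702e+00,  1.71603216e-05]), 'contact_force': array([-0.67489484,  1.48714315,  5.91600673]), 'wrist_torque': array([0.23257469, 0.12923801, 0.00669575]), 'grip_force': 28.90422910451889, 'opening': 0.05533746101802812}
t 3.30 [0.4448 0.042  0.0952] q6 -1.77
[-0.0005, -0.0, -0.2333, -0.0001, 0.0014, -0.003] rows>=2.8
[-0.1844, -0.5908, 0.0253, 0.0, 0.0, 1.1156] rows>=11.7
[0.0, 0.0, 0.125, 0.0, 0.0, 0.0] rows>=1.5
[0.0, 0.0, -0.1917, 0.0, 0.0, 0.0] rows>=2.3
```

```bash
python3 -c "
from p import *
place(.056,.048,175)"
```

```text
t 3.30 [0.4448 0.042  0.0952] q6 -1.77
[-0.0005, -0.0, -0.2333, 0.0001, 0.0014, 0.1381] rows>=2.8
[-0.3098, -0.5358, 0.0253, 0.0, 0.0, 0.9744] rows>=10.2
[0.0, 0.0, 0.125, 0.0, 0.0, 0.0] rows>=1.5
[0.0, 0.0, -0.1917, 0.0, 0.0, 0.0] rows>=2.3
```

Emit:
apply_moves(rows=[0, 0, -0.02, 0, 0, 0, 0, 0, -0.05, 0, 0, 0, 0, 0, -0.1, 0, 0, 0.04, 0, 0, -0.15, 0, 0, 0.08, 0, 0, -0.2, 0, 0, 0.11, 0, 0, -0.233, 0, 0, 0.138, 0, 0, -0.233, 0, 0, 0.138, 0, 0, -0.233, 0, 0, 0.138], grip=0.5, grip_force=22)

```text
t: 4.1
tool_pos: [0.4434, 0.0419, 0.2332]
tool_rot: [-0.135, -3.138, 0.0]
contact_force: [-0.4, 0.3, -2.1]
opening: 0.0554
grip_force: 28.2
```

Emit:
apply_moves(rows=[-0.015, -0.027, 0, 0, 0, 0.05, -0.04, -0.064, 0, 0, 0, 0.12, -0.06, -0.107, 0, 0, 0, 0.2, -0.09, -0.155, 0, 0, 0, 0.28, -0.12, -0.206, 0, 0, 0, 0.37, -0.15, -0.258, 0, 0, 0, 0.46, -0.18, -0.31, 0, 0, 0, 0.55, -0.21, -0.36, 0, 0, 0, 0.64, -0.24, -0.415, 0, 0, 0, 0.73, -0.265, -0.46, 0, 0, 0, 0.82, -0.29, -0.5, 0.01, 0, 0, 0.9, -0.305, -0.525, 0.02, 0, 0, 0.95, -0.31, -0.536, 0.025, 0, 0, 0.974, -0.31, -0.536, 0.025, 0, 0, 0.974, -0.31, -0.536, 0.025, 0, 0, 0.974])

```text
t: 5.6
tool_pos: [0.6003, -0.294, 0.2163]
tool_rot: [-2.268, -2.168, 0.001]
contact_force: [-0.7, -0.2, -2.3]
opening: 0.0559
grip_force: 28.0
```

```bash
python3 -c "
from p import *
o=ctrl.get_obs();print(o['grip_force'],o['opening'])
place(.056,.048,87.3)"; python3 look.py
```

```text
28.029854893684387 0.05585224498509206
t 5.60 [ 0.6003 -0.294   0.2163] q6 -0.52
[0.0005, -0.0008, -0.2333, -0.0022, -0.0013, 0.0013] rows>=2.8
[-0.0007, 0.0028, 0.2272, 0.0, 0.0, 0.0] rows>=2.7
[0.0, 0.0, 0.125, 0.0, 0.0, 0.0] rows>=1.5
[0.0, 0.0, -0.1917, 0.0, 0.0, 0.0] rows>=2.3
top [0.6095 0.1861] [0.0569 0.1017] 176.1 z 0.0614 [216 203  30  47]
top [0.5892 0.0455] [0.0563 0.1016] 5.3 z 0.0612 [281 207  32  50]
[ 0.6007 -0.2938  0.2178] [-0.57  0.22  1.58  0.    1.35 -0.52] F [ 0.  -1.1 -1.1] op 0.05569367814887514
```

View pics/w560.png

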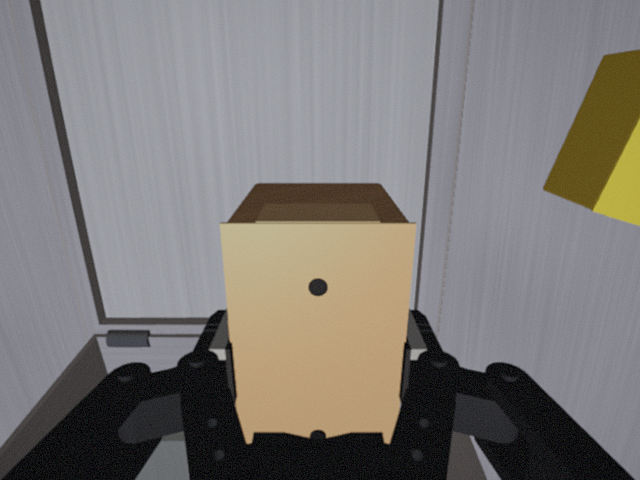

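```bash
python3 -c "
from p import *
f='w560'
for uv in [(60,455),(630,428),(20,100),(630,200),(560,120),(40,300),(620,300),(320,460)]:
    w=world('wrist',f,[uv])[0]; d=w-C; print(uv,np.round(w,4),'plate x %.4f y %.4f'%(d@px,d@py))
z=np.load('pics/w560.npz');v,u=np.mgrid[0:480:2,0:640:2];W=world('wrist',f,np.c_[u.ravel(),v.ravel()]);k=(W[:,2]>.056)&(W[:,2]<.065)&(z['d'][::2,::2].ravel()>0)
D=W[k]-C; X=D@px;Y=D@py
for nm,s in (('y+',(Y>.09)&(abs(X)<.1)),('y-',(Y<-.09)&(abs(X)<.1)),('x-',(X<-.09)&(abs(Y)<.09)),('x+',(X>.09)&(abs(Y)<.09))):
    if s.sum()>10:
        q=(Y if nm[0]=='y' else X)[s]; r=(X if nm[0]=='y' else Y)[s]; print(nm,s.sum(),np.percentile(q,[3,50,97]).round(4),np.polyfit(r,q,1).round(4))
"
```

```text
(60, 455) [ 0.5442 -0.28    0.2266] plate x 0.0442 y -0.0103
(630, 428) [ 0.9004 -0.5284  0.0013] plate x 0.2756 y 0.3572
(20, 100) [ 0.3882 -0.1978  0.0017] plate x -0.0305 y -0.1700
(630, 200) [ 0.7937 -0.275   0.0621] plate x 0.0275 y 0.2387
(560, 120) [ 7.795e-01 -2.299e-01  7.000e-04] plate x -0.0169 y 0.2224
(40, 300) [ 0.3557 -0.3603  0.0005] plate x 0.1334 y -0.1949
(620, 300) [ 0.8566 -0.382   0.001 ] plate x 0.1314 y 0.3065
(320, 460) [ 0.6011 -0.2842  0.2255] plate x 0.0458 y 0.0467
y+ 1488 [0.1116 0.2201 0.2424] [0.3475 0.1734]
y- 903 [-0.1119 -0.1086 -0.1067] [ 0.0102 -0.1089]
x+ 241 [0.1168 0.1189 0.1983] [-0.1472  0.1154]
```

Wrist view: the carton is held straight over the plate's hinge-side row. The kerb's inner back corner is at (103,322) and there is ample room around the carton.

Emit:
apply_moves(rows=[0, 0.003, 0.03, 0, 0, 0, 0, 0.003, 0.06, 0, 0, 0, 0, 0.003, 0.085, 0, 0, 0, 0, 0.003, 0.1, 0, 0, 0, 0, 0.003, 0.108, 0, 0, 0, 0, 0.003, 0.112, 0, 0, 0, 0, 0.003, 0.115, 0, 0, 0, 0, 0.003, 0.117, 0, 0, 0, 0, 0.003, 0.118, 0, 0, 0, 0, 0.003, 0.118, 0, 0, 0])

```text
t: 6.7
tool_pos: [0.6031, -0.2949, 0.1484]
tool_rot: [2.272, 2.169, 0.0]
contact_force: [0.3, 0.4, -1.8]
opening: 0.0555
grip_force: 28.1
```

Emit:
apply_moves(rows=[0, 0, 0.001, 0, 0, 0, 0, 0, 0.002, 0, 0, 0, 0, 0, 0.003, 0, 0, 0, 0, 0, 0.004, 0, 0, 0, 0, 0, 0.004, 0, 0, 0])

```text
t: 7.2
tool_pos: [0.6029, -0.2947, 0.1454]
tool_rot: [-2.272, -2.17, 0.0]
contact_force: [1.3, -0.1, -1.6]
opening: 0.0555
grip_force: 28.1
```

Emit:
apply_moves(rows=[0, 0, 0.001, 0, 0, 0, 0, 0, 0.002, 0, 0, 0, 0, 0, 0.002, 0, 0, 0])

```text
t: 7.5
tool_pos: [0.6031, -0.2947, 0.1453]
tool_rot: [2.272, 2.169, -0.0]
contact_force: [-3.3, 2.6, 4.6]
opening: 0.0555
grip_force: 28.8
```

Emit:
apply_moves(rows=[0, 0, 0.001, 0, 0, 0, 0, 0, 0.001, 0, 0, 0, 0, 0, 0.001, 0, 0, 0])

```text
t: 7.8
tool_pos: [0.6031, -0.2947, 0.1452]
tool_rot: [2.272, 2.17, -0.0]
contact_force: [-4.2, 2.9, 7.4]
opening: 0.0555
grip_force: 29.2
```

Emit:
apply_moves(rows=[0, 0, 0, 0, 0, 0, 0, 0, 0, 0, 0, 0, 0, 0, 0, 0, 0, 0, 0, 0, 0, 0, 0, 0, 0, 0, 0, 0, 0, 0], grip=0.85)

```text
t: 8.3
tool_pos: [0.6029, -0.2947, 0.1435]
tool_rot: [-2.272, -2.169, 0.0]
contact_force: [0.6, 0.1, 0.6]
opening: 0.0726
grip_force: 0.0
```

Emit:
apply_moves(rows=[0, 0, -0.03, 0, 0, 0, 0, 0, -0.07, 0, 0, 0, 0, 0, -0.12, 0, 0, 0, 0, 0, -0.16, 0, 0, 0, 0, 0, -0.16, 0, 0, 0])

```text
t: 8.8
tool_pos: [0.605, -0.296, 0.2469]
tool_rot: [2.265, 2.163, 0.004]
contact_force: [0.5, -0.5, 0.5]
opening: 0.0726
grip_force: 0.0
```

```bash
python3 look.py; python3 -c "
from p import *
P=np.array
plan([(P([.5892,.0456,.2]),down(185.3-12)),(P([.5892,.0456,.094]),down(185.3))])
plan([(P([.5892,.0456,.2]),down(180)),(P([.5892,.0456,.094]),down(185.3))])
"
```

```text
top [0.6091 0.1864] [0.0575 0.1016] 176.1 z 0.0612 [216 203  29  47]
top [0.5893 0.0455] [0.0563 0.1024] 5.4 z 0.0611 [281 207  32  50]
[ 0.6033 -0.2949  0.2414] [-0.57  0.2   1.56 -0.    1.38 -0.52] F [-0.3 -0.3 -0.2] op 0.07242918981586964
t 8.90 [ 0.6033 -0.2949  0.2414] q6 -0.52
[0.566, -0.0499, 0.0682, 0.0005, 0.0018, -0.9549] rows>=10.0
[0.0, 0.0, 0.1767, 0.0, 0.0, -0.1333] rows>=2.1
t 8.90 [ 0.6033 -0.2949  0.2414] q6 -0.52
[0.566, -0.0499, 0.0682, 0.0004, 0.0018, -1.0294] rows>=10.8
[0.0, 0.0, 0.1767, 0.0, 0.0, -0.0589] rows>=2.1
```

```bash
python3 -c "
from p import *
P=np.array
plan([(P([.5893,.0455,.17]),down(5.4)),(P([.5893,.0455,.094]),down(5.4)),(P([.5893,.0455,.234]),down(5.4)),(S(.056,-.048,.21),down(87.5))])
"
```

```text
t 8.90 [ 0.6033 -0.2949  0.2414] q6 -0.52
[0.5659, -0.0498, 0.1182, 0.0018, -0.0003, 0.9106] rows>=9.5
[0.0, 0.0, 0.1267, 0.0, 0.0, 0.0] rows>=1.5
[0.0, 0.0, -0.2333, 0.0, 0.0, 0.0] rows>=2.8
[-0.1908, 0.5436, 0.04, 0.0, 0.0, -0.9122] rows>=9.6
```

Emit:
apply_moves(rows=[0.566, -0.05, 0.118, 0, 0, 0.911, 0.566, -0.05, 0.118, 0, 0, 0.911, 0.566, -0.05, 0.118, 0, 0, 0.911, 0.566, -0.05, 0.118, 0, 0, 0.911, 0.566, -0.05, 0.118, 0, 0, 0.911, 0.566, -0.05, 0.118, 0, 0, 0.911, 0.566, -0.05, 0.118, 0, 0, 0.911, 0.566, -0.05, 0.118, 0, 0, 0.911, 0.566, -0.05, 0.118, 0, 0, 0.911, 0.566, -0.05, 0.118, 0, 0, 0.911, 0.566, -0.05, 0.118, 0, 0, 0.911, 0.566, -0.05, 0.118, 0, 0, 0.911, 0.566, -0.05, 0.118, 0, 0, 0.911], grip=1)

```text
t: 10.2
tool_pos: [0.5883, 0.0458, 0.1683]
tool_rot: [-3.138, -0.149, 0.002]
contact_force: [0.8, -0.6, 0.8]
opening: 0.0856
grip_force: 0.0
```

```bash
python3 look.py; python3 -c "
from p import *
P=np.array
plan([(P([.5893,.0455,.094]),down(5.4))])
"
```

```text
wrist [0.6105 0.1823] [0.0533 0.102 ] 175.0 z 0.0615 [  0  95 108 210]
wrist [0.5907 0.0444] [0.057  0.1015] 5.4 z 0.0616 [260 169 116 184]
top [0.6091 0.1915] [0.0469 0.1012] 175.2 z 0.0613 [216 203  25  47]
[0.5885 0.0457 0.1686] [-0.05  0.09  1.81  0.    1.24  1.43] F [ 0.1 -0.  -0.9] op 0.08557745876620097
t 10.30 [0.5885 0.0457 0.1686] q6 1.43
[0.0013, 0.0005, 0.1244, -0.0, 0.0003, -0.0] rows>=1.5
```

Emit:
apply_moves(rows=[0.002, 0.001, 0.06, 0, 0, 0, 0.002, 0.001, 0.1, 0, 0, 0, 0.002, 0.001, 0.124, 0, 0, 0, 0.002, 0.001, 0.124, 0, 0, 0, 0.002, 0.001, 0.124, 0, 0, 0])

```text
t: 10.8
tool_pos: [0.5904, 0.0454, 0.0951]
tool_rot: [3.138, 0.147, 0.001]
contact_force: [0.3, 0.0, -0.2]
opening: 0.0855
grip_force: 0.0
```

Emit:
apply_moves(rows=[0, 0, 0, 0, 0, 0, 0, 0, 0, 0, 0, 0, 0, 0, 0, 0, 0, 0, 0, 0, 0, 0, 0, 0, 0, 0, 0, 0, 0, 0, 0, 0, 0, 0, 0, 0, 0, 0, 0, 0, 0, 0], grip=0.5, grip_force=20)

```text
t: 11.5
tool_pos: [0.591, 0.0453, 0.0962]
tool_rot: [3.138, 0.147, 0.004]
contact_force: [-1.1, -0.3, 5.7]
opening: 0.0559
grip_force: 22.9
```

Emit:
apply_moves(rows=[0, 0, -0.02, 0, 0, 0, 0, 0, -0.05, 0, 0, 0, 0, 0, -0.1, 0, 0, 0, 0, 0, -0.15, 0, 0, 0, 0, 0, -0.2, 0, 0, 0, 0, 0, -0.23, 0, 0, 0, 0, 0, -0.23, 0, 0, 0, 0, 0, -0.23, 0, 0, 0])

```text
t: 12.3
tool_pos: [0.5895, 0.0455, 0.232]
tool_rot: [-3.138, -0.147, 0.001]
contact_force: [-0.1, 0.3, -2.0]
opening: 0.0556
grip_force: 22.2
```

```bash
python3 -c "
from p import *
plan([(S(.056,-.048,.21),down(87.5)),(S(.056,-.048,.148),down(87.5))])
"
```

```text
t 12.30 [0.5895 0.0455 0.232 ] q6 1.43
[-0.1907, 0.5436, 0.0367, -0.0004, 0.0003, -0.9126] rows>=9.6
[0.0, 0.0, 0.1033, 0.0, 0.0, 0.0] rows>=1.2
```

Emit:
apply_moves(rows=[-0.01, 0.027, 0, 0, 0, -0.05, -0.02, 0.065, 0, 0, 0, -0.12, -0.04, 0.11, 0, 0, 0, -0.2, -0.06, 0.16, 0, 0, 0, -0.28, -0.075, 0.21, 0, 0, 0, -0.37, -0.095, 0.265, 0, 0, 0, -0.46, -0.11, 0.32, 0, 0, 0, -0.55, -0.13, 0.375, 0, 0, 0, -0.64, -0.15, 0.43, 0, 0, 0, -0.73, -0.17, 0.48, 0, 0, 0, -0.82, -0.185, 0.52, 0, 0, 0, -0.88, -0.191, 0.544, 0.01, 0, 0, -0.913, -0.191, 0.544, 0.037, 0, 0, -0.913, -0.191, 0.544, 0.037, 0, 0, -0.913, -0.191, 0.544, 0.037, 0, 0, -0.913])

```text
t: 13.8
tool_pos: [0.5056, -0.2887, 0.2078]
tool_rot: [-2.265, -2.17, 0.001]
contact_force: [-0.1, -0.2, -1.5]
opening: 0.056
grip_force: 22.1
```

```bash
python3 -c "
from p import *
print(ctrl.get_obs()['grip_force'])
plan([(S(.056,-.048,.148),down(87.5))])
"; python3 look.py
```

```text
22.094586789608
t 13.80 [ 0.5056 -0.2887  0.2078] q6 -0.60
[-0.0024, 0.0011, 0.0997, -0.0023, -0.0018, 0.0004] rows>=1.2
wrist [ 0.5819 -0.2811] [0.0458 0.1102] 59.0 z 0.0630 [423 166 115 154]
top [0.6089 0.1863] [0.0574 0.1013] 176.7 z 0.0613 [216 203  29  47]
[ 0.5065 -0.2892  0.2099] [-0.65  0.03  1.8   0.    1.31 -0.6 ] F [ 0.7 -0.7 -2.1] op 0.055362127851331495
```

Lower until just above, then touch down in steps.

Emit:
apply_moves(rows=[-0.002, 0.001, 0.03, 0, 0, 0, -0.002, 0.001, 0.06, 0, 0, 0, -0.002, 0.001, 0.08, 0, 0, 0, -0.002, 0.001, 0.09, 0, 0, 0, -0.002, 0.001, 0.097, 0, 0, 0, -0.002, 0.001, 0.101, 0, 0, 0, -0.002, 0.001, 0.104, 0, 0, 0, -0.002, 0.001, 0.106, 0, 0, 0, -0.002, 0.001, 0.107, 0, 0, 0, -0.002, 0.001, 0.108, 0, 0, 0, -0.002, 0.001, 0.108, 0, 0, 0])

```text
t: 15.0
tool_pos: [0.5071, -0.2917, 0.1463]
tool_rot: [2.268, 2.173, 0.0]
contact_force: [-2.6, 0.2, 1.7]
opening: 0.0558
grip_force: 22.5
```

Emit:
apply_moves(rows=[0, 0, 0.001, 0, 0, 0, 0, 0, 0.001, 0, 0, 0, 0, 0, 0.001, 0, 0, 0])

```text
t: 15.3
tool_pos: [0.5071, -0.2918, 0.1462]
tool_rot: [2.268, 2.173, -0.0]
contact_force: [-2.8, 1.5, 5.8]
opening: 0.0559
grip_force: 23.0
```

Emit:
apply_moves(rows=[0, 0, 0, 0, 0, 0, 0, 0, 0, 0, 0, 0, 0, 0, 0, 0, 0, 0, 0, 0, 0, 0, 0, 0, 0, 0, 0, 0, 0, 0], grip=0.85)

```text
t: 15.8
tool_pos: [0.5068, -0.2914, 0.1447]
tool_rot: [-2.269, -2.173, 0.0]
contact_force: [-0.5, -0.2, 0.2]
opening: 0.0725
grip_force: 0.0
```

Emit:
apply_moves(rows=[0, 0, -0.03, 0, 0, 0, 0, 0, -0.07, 0, 0, 0, 0, 0, -0.12, 0, 0, 0, 0, 0, -0.15, 0, 0, 0, 0, 0, -0.15, 0, 0, 0, 0, 0, -0.15, 0, 0, 0])

```text
t: 16.4
tool_pos: [0.5068, -0.2914, 0.2346]
tool_rot: [2.269, 2.173, -0.0]
contact_force: [-0.3, 0.4, -1.2]
opening: 0.0727
grip_force: 0.0
```

```bash
python3 look.py; python3 -c "
from p import *
P=np.array
plan([(P([.609,.1863,.17]),down(-3.6)),(P([.609,.1863,.094]),down(-3.6))])
"
```

```text
top [0.6091 0.1865] [0.0574 0.1013] 176.2 z 0.0614 [216 203  30  47]
[ 0.5062 -0.291   0.2329] [-0.65  0.01  1.78 -0.    1.36 -0.61] F [-0.4  1.3 -0.4] op 0.07232866127432956
t 16.50 [ 0.5062 -0.291   0.2329] q6 -0.61
[0.8019, 0.1372, 0.1059, -0.0021, 0.0004, 1.0126] rows>=10.6
[0.0, 0.0, 0.1267, 0.0, 0.0, 0.0] rows>=1.5
```

Emit:
apply_moves(rows=[0.802, 0.137, 0.106, 0, 0, 1, 0.802, 0.137, 0.106, 0, 0, 1, 0.802, 0.137, 0.106, 0, 0, 1, 0.802, 0.137, 0.106, 0, 0, 1, 0.802, 0.137, 0.106, 0, 0, 1, 0.802, 0.137, 0.106, 0, 0, 1, 0.802, 0.137, 0.106, 0, 0, 1, 0.802, 0.137, 0.106, 0, 0, 1, 0.802, 0.137, 0.106, 0, 0, 1, 0.802, 0.137, 0.106, 0, 0, 1, 0.802, 0.137, 0.106, 0, 0, 1, 0.802, 0.137, 0.106, 0, 0, 1, 0.802, 0.137, 0.106, 0, 0, 1, 0.802, 0.137, 0.106, 0, 0, 1], grip=1)

```text
t: 17.9
tool_pos: [0.6093, 0.1846, 0.1705]
tool_rot: [3.14, -0.067, -0.002]
contact_force: [-0.2, -0.5, 0.3]
opening: 0.0856
grip_force: 0.0
```

```bash
python3 look.py; python3 -c "
from p import *
P=np.array
plan([(P([.609,.1863,.095]),down(-3.6))])
"
```

```text
wrist [0.6106 0.1854] [0.0573 0.102 ] 176.3 z 0.0616 [257 169 115 184]
[0.6096 0.1844 0.1712] [ 0.18  0.19  1.69 -0.    1.26  1.79] F [ 0.   0.5 -0.2] op 0.08556065297202067
t 18.00 [0.6096 0.1844 0.1712] q6 1.79
[-0.0011, -0.0031, 0.1269, 0.0002, 0.0002, 0.0121] rows>=1.5
```

Emit:
apply_moves(rows=[0, -0.002, 0.06, 0, 0, 0.012, 0, -0.002, 0.1, 0, 0, 0.012, 0, -0.002, 0.127, 0, 0, 0.012, 0, -0.002, 0.127, 0, 0, 0.012, 0, -0.002, 0.127, 0, 0, 0.012])

```text
t: 18.5
tool_pos: [0.6102, 0.1865, 0.0957]
tool_rot: [-3.14, 0.098, -0.001]
contact_force: [0.2, 0.7, 0.2]
opening: 0.0856
grip_force: 0.0
```

Emit:
apply_moves(rows=[0, 0, 0, 0, 0, 0, 0, 0, 0, 0, 0, 0, 0, 0, 0, 0, 0, 0, 0, 0, 0, 0, 0, 0, 0, 0, 0, 0, 0, 0, 0, 0, 0, 0, 0, 0, 0, 0, 0, 0, 0, 0], grip=0.5, grip_force=20)

```text
t: 19.2
tool_pos: [0.6109, 0.1871, 0.097]
tool_rot: [-3.14, 0.097, -0.005]
contact_force: [-0.3, -0.5, 5.2]
opening: 0.0557
grip_force: 23.5
```

Emit:
apply_moves(rows=[0, 0, -0.02, 0, 0, 0, 0, 0, -0.05, 0, 0, 0, 0, 0, -0.1, 0, 0, -0.02, 0, 0, -0.15, 0, 0, -0.04, 0, 0, -0.2, 0, 0, -0.06, 0, 0, -0.23, 0, 0, -0.06, 0, 0, -0.23, 0, 0, -0.06, 0, 0, -0.23, 0, 0, -0.06])

```text
t: 20.0
tool_pos: [0.6094, 0.1869, 0.2326]
tool_rot: [3.141, 0.05, -0.001]
contact_force: [-0.0, 0.2, -2.9]
opening: 0.0558
grip_force: 22.6
```

```bash
python3 -c "
from p import *
plan([(S(-.054,.04,.21),down(87.5)),(S(-.054,.04,.148),down(87.5))])
"; python3 look.py
```

```text
t 20.00 [0.6094 0.1869 0.2326] q6 1.72
[-0.0368, 0.6177, 0.0377, -0.0003, 0.0004, -0.9519] rows>=10.0
[0.0, 0.0, 0.1033, 0.0, 0.0, 0.0] rows>=1.2
[0.6086 0.1867 0.2306] [0.18 0.14 1.65 0.   1.36 1.72] F [ 0.8 -0.5 -3.1] op 0.055586419616986675
```

Emit:
apply_moves(rows=[0, 0.03, 0, 0, 0, -0.05, 0, 0.07, 0, 0, 0, -0.12, -0.01, 0.12, 0, 0, 0, -0.2, -0.01, 0.18, 0, 0, 0, -0.28, -0.015, 0.24, 0, 0, 0, -0.37, -0.02, 0.3, 0, 0, 0, -0.46, -0.025, 0.36, 0, 0, 0, -0.55, -0.03, 0.42, 0, 0, 0, -0.64, -0.03, 0.48, 0, 0, 0, -0.73, -0.035, 0.54, 0, 0, 0, -0.82, -0.037, 0.58, 0, 0, 0, -0.9, -0.037, 0.605, 0.01, 0, 0, -0.94, -0.037, 0.618, 0.037, 0, 0, -0.952, -0.037, 0.618, 0.037, 0, 0, -0.952, -0.037, 0.618, 0.037, 0, 0, -0.952])

```text
t: 21.6
tool_pos: [0.5986, -0.1838, 0.2088]
tool_rot: [-2.267, -2.169, 0.002]
contact_force: [0.7, -0.7, -1.8]
opening: 0.0558
grip_force: 22.5
```

```bash
python3 -c "
from p import *
plan([(S(-.054,.04,.149),down(87.5))])
"; python3 look.py
```

```text
t 21.60 [ 0.5986 -0.1838  0.2088] q6 -0.37
[-0.0008, 0.0012, 0.0996, -0.0025, -0.0012, -0.0001] rows>=1.2
[ 0.5996 -0.1838  0.2107] [-0.42  0.13  1.69  0.    1.32 -0.37] F [-0.1  0.9 -2. ] op 0.055551562683658746
```

View pics/w2160.png

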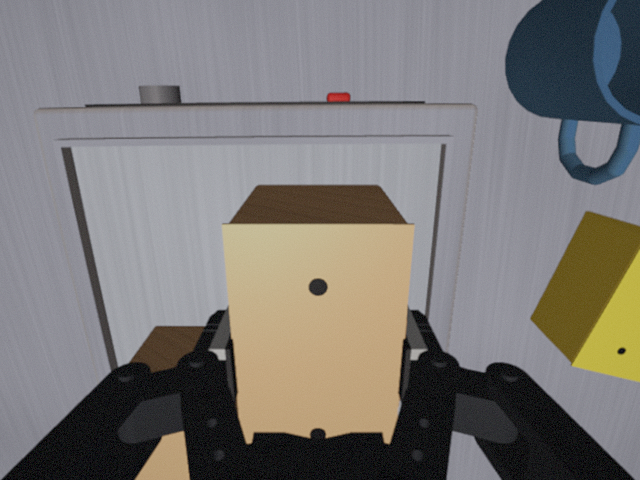

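Emit:
apply_moves(rows=[0, 0.001, 0.02, 0, 0, 0, 0, 0.001, 0.04, 0, 0, 0, 0, 0.001, 0.04, 0, 0, 0])

```text
t: 22.0
tool_pos: [0.5988, -0.1835, 0.1837]
tool_rot: [-2.265, -2.17, 0.003]
contact_force: [0.3, -0.2, -3.8]
opening: 0.0558
grip_force: 22.5
```

Run:
```python
from p import *
# cartons on plate as seen from top camera
snap('top','tp'); v,u=np.mgrid[0:480,0:640]; W=world('top','tp',np.c_[u.ravel(),v.ravel()]).reshape(480,640,3)
im=np.load('pics/tp.npz')['im']; hsv=cv2.cvtColor(im,cv2.COLOR_BGR2HSV)
m=(W[...,2]>.104)&(W[...,2]<.118)&(hsv[...,0]<22)&(hsv[...,1]>60)
k,l,st,_=cv2.connectedComponentsWithStats(m.astype(np.uint8))
for i in range(1,k):
    if st[i,4]>150:
        c,s,a=cv2.minAreaRect(W[l==i][:,:2].astype(np.float32)); d=np.r_[c,0]-C; print(np.round(c,4),np.round(s,4),a,'plate',d@px,d@py)
plan([(S(-.054,.04,.149),down(87.5))])
```

```text
[ 0.5967 -0.3386] [0.0201 0.0603] 71.07203674316406 plate 0.10034547653345692 0.0449163125307698
[ 0.6099 -0.2645] [0.0303 0.04  ] 66.82368469238281 plate 0.025620166676494912 0.05452060787564349
[ 0.5123 -0.3199] [0.0577 0.0478] 70.3182144165039 plate 0.0856176122697308 -0.04035061934240412
t 22.05 [ 0.5992 -0.1837  0.1848] q6 -0.37
[-0.001, 0.0001, 0.0596, -0.0022, -0.0009, 0.0006] rows>=0.7
```

Wrist view: the third carton hangs over the front row, inside the kerb's front edge at row ~140. The second carton is visible at lower left (155,340), clear of it.

Emit:
apply_moves(rows=[0, 0, 0.03, 0, 0, 0, 0, 0, 0.045, 0, 0, 0, 0, 0, 0.053, 0, 0, 0, 0, 0, 0.058, 0, 0, 0, 0, 0, 0.06, 0, 0, 0, 0, 0, 0.062, 0, 0, 0, 0, 0, 0.064, 0, 0, 0, 0, 0, 0.065, 0, 0, 0, 0, 0, 0.066, 0, 0, 0, 0, 0, 0.066, 0, 0, 0])

```text
t: 23.05
tool_pos: [0.6002, -0.1844, 0.1473]
tool_rot: [2.269, 2.173, 0.0]
contact_force: [1.1, -0.2, -2.4]
opening: 0.0557
grip_force: 22.5
```

Emit:
apply_moves(rows=[0, 0, 0.001, 0, 0, 0, 0, 0, 0.002, 0, 0, 0, 0, 0, 0.003, 0, 0, 0, 0, 0, 0.003, 0, 0, 0])

```text
t: 23.45
tool_pos: [0.6003, -0.1846, 0.147]
tool_rot: [2.269, 2.173, -0.0]
contact_force: [-3.7, 1.6, 5.9]
opening: 0.0557
grip_force: 23.5
```

Emit:
apply_moves(rows=[0, 0, 0.001, 0, 0, 0, 0, 0, 0.001, 0, 0, 0])

```text
t: 23.65
tool_pos: [0.6004, -0.1846, 0.147]
tool_rot: [2.269, 2.173, -0.0]
contact_force: [-4.9, 1.5, 8.4]
opening: 0.0561
grip_force: 23.8
```

Emit:
apply_moves(rows=[0, 0, 0, 0, 0, 0, 0, 0, 0, 0, 0, 0, 0, 0, 0, 0, 0, 0, 0, 0, 0, 0, 0, 0, 0, 0, 0, 0, 0, 0], grip=0.85)

```text
t: 24.15
tool_pos: [0.6001, -0.1844, 0.1447]
tool_rot: [-2.269, -2.173, 0.0]
contact_force: [0.2, -0.2, -0.1]
opening: 0.0726
grip_force: 0.0
```

Emit:
apply_moves(rows=[0, 0, -0.03, 0, 0, 0, 0, 0, -0.07, 0, 0, 0, 0, 0, -0.12, 0, 0, 0, 0, 0, -0.15, 0, 0, 0, 0, 0, -0.15, 0, 0, 0, 0, 0, -0.15, 0, 0, 0])

```text
t: 24.75
tool_pos: [0.6, -0.1843, 0.2344]
tool_rot: [-2.269, -2.173, 0.0]
contact_force: [0.2, -0.3, -0.6]
opening: 0.0729
grip_force: 0.0
```

```bash
python3 -c "
from p import *
P=np.array
plan([(P([.592,.3485,.25]),down(0)),(P([.592,.3485,.2]),down(-8.7))])
"
```

```text
t 24.75 [ 0.6    -0.1843  0.2344] q6 -0.37
[0.8867, -0.0516, -0.0259, -0.0001, 0.0001, 0.9726] rows>=10.7
[0.0, 0.0, 0.0833, 0.0, 0.0, 0.0967] rows>=1.0
```

Emit:
apply_moves(rows=[0.887, -0.052, -0.026, 0, 0, 0.973, 0.887, -0.052, -0.026, 0, 0, 0.973, 0.887, -0.052, -0.026, 0, 0, 0.973, 0.887, -0.052, -0.026, 0, 0, 0.973, 0.887, -0.052, -0.026, 0, 0, 0.973, 0.887, -0.052, -0.026, 0, 0, 0.973, 0.887, -0.052, -0.026, 0, 0, 0.973, 0.887, -0.052, -0.026, 0, 0, 0.973, 0.887, -0.052, -0.026, 0, 0, 0.973, 0.887, -0.052, -0.026, 0, 0, 0.973, 0.887, -0.052, -0.026, 0, 0, 0.973, 0.887, -0.052, -0.026, 0, 0, 0.973, 0.887, -0.052, -0.026, 0, 0, 0.973, 0.887, -0.052, -0.026, 0, 0, 0.973])

```text
t: 26.15
tool_pos: [0.5915, 0.3476, 0.2485]
tool_rot: [3.14, -0.001, -0.004]
contact_force: [-0.8, -1.1, -0.1]
opening: 0.0724
grip_force: 0.0
```

Emit:
apply_moves(rows=[0, 0, 0.04, 0, 0, 0.097, 0, 0, 0.083, 0, 0, 0.097, 0, 0, 0.083, 0, 0, 0.097, 0, 0, 0.083, 0, 0, 0.097])

```text
t: 26.55
tool_pos: [0.5918, 0.3471, 0.2]
tool_rot: [3.131, -0.242, -0.003]
contact_force: [-0.1, -0.4, -0.0]
opening: 0.0728
grip_force: 0.0
```

```bash
cat > plt.py <<'E'
from p import *
def cart():
    snap('top','tp2'); v,u=np.mgrid[0:480,0:640]; W=world('top','tp2',np.c_[u.ravel(),v.ravel()]).reshape(480,640,3)
    im=np.load('pics/tp2.npz')['im']; hsv=cv2.cvtColor(im,cv2.COLOR_BGR2HSV)
    m=(W[...,2]>.102)&(W[...,2]<.12)&(hsv[...,0]<22)&(hsv[...,1]>60)
    k,l,st,_=cv2.connectedComponentsWithStats(m.astype(np.uint8))
    for i in range(1,k):
        if st[i,4]>150:
            c,s,a=cv2.minAreaRect(W[l==i][:,:2].astype(np.float32)); d=np.r_[c,0]-C; print(np.round(c,4),np.round(s,4),round(a,1),'plate',round(d@px,4),round(d@py,4))
cart()
E
python3 - <<'E'
from plt import *
o,im,d=snap('wrist','wp'); v,u=np.mgrid[0:480,0:640]; W=world('wrist','wp',np.c_[u.ravel(),v.ravel()]).reshape(480,640,3)
Z=W[...,2]; hsv=cv2.cvtColor(im,cv2.COLOR_BGR2HSV)
print(o['tool_pos'])
H=(d>0)&(Z>.058)&(Z<.075)&(hsv[...,1]>110)&(W[...,1]>.3)
p=W[H][:,:2].astype(np.float32);c,s,a=cv2.minAreaRect(p);print('handle',c,s,a,H.sum(),np.median(Z[H]));f=cv2.fitLine(p,cv2.DIST_HUBER,0,.01,.01).ravel();print(f)
e=f[:2]*np.sign(f[0]);t=(p-c)@e;print('ends',np.percentile(t,[.5,99.5])+np.dot(c,e))
rd=(d>0)&(Z>.048)&(Z<.068)&(W[...,0]<.54)&(hsv[...,1]<110)&(W[...,1]>.3); q=W[rd]; print('rod',len(q),q.min(0),q.max(0)); g=q[(q[:,0]>.40)]
for a in np.arange(.4,.54,.02):
    k=g[(abs(g[:,0]-a)<.005)]; 
    if len(k): print(round(a,2),np.median(k,0).round(4),np.ptp(k[:,1]).round(4))
k=q[q[:,0]<.4]; print('prong', np.percentile(k,[1,50,99],axis=0).round(4))
E
```

```text
[ 0.601  -0.2933] [0.1031 0.0576] 86.8 plate 0.0548 0.0471
[ 0.5981 -0.1843] [0.1018 0.0568] 86.8 plate -0.0539 0.039
[ 0.5042 -0.2988] [0.0875 0.0581] 88.7 plate 0.0649 -0.0494
[0.59246957 0.34768239 0.20157098]
handle (0.6369104385375977, 0.3338218331336975) (0.0409742034971714, 0.17278145253658295) 79.77623748779297 13074 0.06784461598797482
[ 0.9858299  -0.16774818  0.6504964   0.3392617 ]
ends [0.48748533 0.65583678]
rod 2643 [0.44152784 0.34892069 0.04800714] [0.53998794 0.38772878 0.06747016]
0.44 [0.4438 0.3694 0.057 ] 0.0024
0.46 [0.4621 0.3674 0.0589] 0.0358
0.48 [0.4799 0.3687 0.0557] 0.0369
0.5 [0.5002 0.3638 0.0595] 0.0083
0.52 [0.5202 0.3606 0.0594] 0.0088
0.54 [0.5376 0.3575 0.0593] 0.0079Traceback (most recent call last):
  File "<stdin>", line 12, in <module>
    return _quantile_unchecked(
        a, q, axis, out, overwrite_input, method, keepdims, weights)
    return _ureduce(a,
                    func=_quantile_ureduce_func,
    ...<5 lines>...
                    overwrite_input=overwrite_input,
                    method=method)
    r = func(a, **kwargs)
    result = _quantile(arr,
                       quantiles=q,
    ...<2 lines>...
                       out=out,
                       weights=wgt)
    slices_having_nans = np.isnan(arr[-1, ...])
                                  ~~~^^^^^^^^^
IndexError: index -1 is out of bounds for axis 0 with size 0
```

View pics/wp.png

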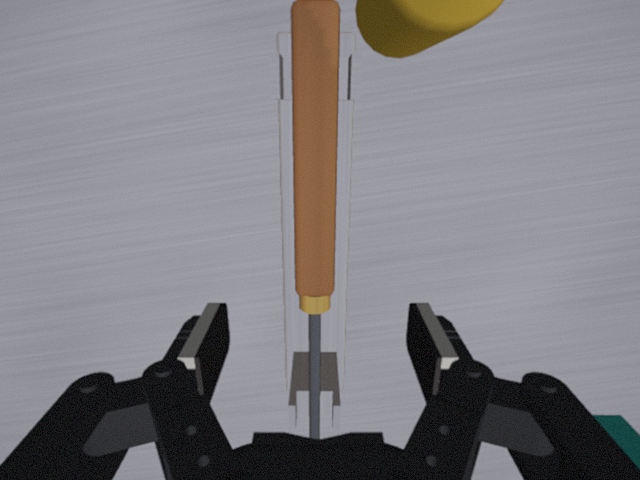

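Wrist view: the handle runs vertically at u≈316, from (316,3) to its collar at (316,300). The saddles are at (315,65) and (315,375), and the bottle stands at the upper right, clear of the gripper.

Run:
```python
from p import *
print(world('wrist','wp',[(316,6),(315,150),(315,290),(315,306),(315,330)]).round(4))
print(world('wrist','wp',[(298,150),(335,150),(299,250),(333,250),(280,100),(351,100)]).round(4))
P=np.array
plan([(P([.592,.3484,.14]),down(-9.5)),(P([.592,.3484,.109]),down(-9.5))])
```

```text
[[0.7187 0.3282 0.068 ]
 [0.6519 0.3392 0.0682]
 [0.5711 0.3519 0.0697]
 [0.5588 0.3539 0.067 ]
 [0.538  0.3572 0.0611]]
[[0.6532 0.3481 0.0668]
 [0.6502 0.3287 0.0672]
 [0.5971 0.3571 0.0682]
 [0.5935 0.3378 0.0665]
 [0.6805 0.3585 0.007 ]
 [0.6733 0.3121 0.0064]]
t 26.65 [0.5928 0.3481 0.2024] q6 2.15
[-0.0016, -0.0002, 0.1041, -0.0008, -0.0013, 0.0076] rows>=1.2
[0.0, 0.0, 0.0517, 0.0, 0.0, 0.0] rows>=0.6
```

Emit:
apply_moves(rows=[0.002, 0, 0.06, 0, 0, 0.008, 0.002, 0, 0.11, 0, 0, 0.008, 0.002, 0, 0.14, 0, 0, 0.008, 0.002, 0, 0.156, 0, 0, 0.008, 0.002, 0, 0.156, 0, 0, 0.008, 0.002, 0, 0.156, 0, 0, 0.008, 0.002, 0, 0.156, 0, 0, 0.008], grip=0.8)

```text
t: 27.35
tool_pos: [0.5942, 0.349, 0.1094]
tool_rot: [-3.129, 0.26, -0.005]
contact_force: [0.0, -0.1, 0.4]
opening: 0.0683
grip_force: 0.0
```

Emit:
apply_moves(rows=[0, 0, 0, 0, 0, 0, 0, 0, 0, 0, 0, 0, 0, 0, 0, 0, 0, 0, 0, 0, 0, 0, 0, 0, 0, 0, 0, 0, 0, 0, 0, 0, 0, 0, 0, 0, 0, 0, 0, 0, 0, 0, 0, 0, 0, 0, 0, 0, 0, 0, 0, 0, 0, 0, 0, 0, 0, 0, 0, 0], grip=0.1, grip_force=100)

```text
t: 28.35
tool_pos: [0.5934, 0.3487, 0.1079]
tool_rot: [-3.13, 0.26, -0.001]
contact_force: [-2.0, 0.9, 5.0]
opening: 0.0227
grip_force: 98.3
```

Emit:
apply_moves(rows=[0, 0, -0.02, 0, 0, 0, 0, 0, -0.05, 0, 0, 0, 0, 0, -0.1, 0, 0, 0, 0, 0, -0.16, 0, 0, 0, 0, 0, -0.22, 0, 0, 0, 0, 0, -0.28, 0, 0, 0, 0, 0, -0.34, 0, 0, 0, 0, 0, -0.4, 0, 0, 0, 0, 0, -0.45, 0, 0, 0, 0, 0, -0.5, 0, 0, 0, 0, 0, -0.5, 0, 0, 0, 0, 0, -0.5, 0, 0, 0, 0, 0, -0.5, 0, 0, 0])

```text
t: 29.65
tool_pos: [0.5925, 0.3482, 0.4044]
tool_rot: [3.129, -0.26, -0.005]
contact_force: [-0.4, -0.7, -2.7]
opening: 0.0227
grip_force: 97.9
```

```bash
cat > eye.py <<'E'
from p import *
def cloud(n,f):
    v,u=np.mgrid[0:480,0:640]; W=world(n,f,np.c_[u.ravel(),v.ravel()]).reshape(480,640,3); W[np.load('pics/%s.npz'%f)['d']==0]=np.nan; return W
def ring(n,f,box):
    W=cloud(n,f); im=np.load('pics/%s.npz'%f)['im'].max(2); r=np.zeros((480,640),bool); r[box[1]:box[3],box[0]:box[2]]=1
    m=r&(im<70)&(W[...,2]>.313); E=W[m]; return E
if __name__=='__main__':
    for n,f,b in(('top','top0',(560,190,600,218)),('scene','scene0',(140,335,175,370))):
        E=ring(n,f,b); c=E.mean(0); print(n,len(E),'mean',c,'p2',np.percentile(E,2,axis=0),'p98',np.percentile(E,98,axis=0))
    snap('scene','s_l'); snap('top','t_l'); o=ctrl.get_obs(); print(o['tool_pos'],o['tool_rot'],o['opening'])
E
python3 eye.py
```

```text
top 162 mean [ 0.54984455 -0.41678075  0.33545851] p2 [ 0.54671702 -0.43448485  0.31324446] p98 [ 0.55289371 -0.40003251  0.35448017]
scene 208 mean [ 0.55414397 -0.42045857  0.3351311 ] p2 [ 0.54998185 -0.43833095  0.31346684] p98 [ 0.55682434 -0.40287467  0.35476215]
[0.59258925 0.34818762 0.40403337] [ 3.1285877  -0.25960991 -0.00626459] 0.022866698464177757
```

View pics/t_l.png

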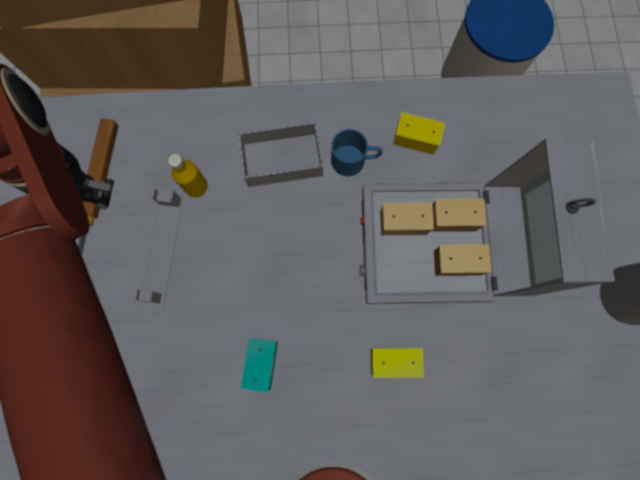

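Top view: the three cartons sit apart inside the kerb at (407,218), (460,213) and (465,260). The pole is lifted and the rest is empty.

```bash
cat > hook.py <<'E'
from p import *
G=np.array([-.215,.024,.054])   # prong mid in tool frame (tool x=-pole x)
eye=np.array([.552,-.4185,.335])
def tcp(prong,M): return np.array(prong)-M@G
E
python3 - <<'E'
from hook import *
M=down(87.5,20); P=np.array
plan([(P([.62,.1,.47]),down(40)),(tcp(eye-.05*M[:,1]+P([0,0,.06]),M),M),(tcp(eye-.05*M[:,1],M),M),(tcp(eye,M),M)])
print(tcp(eye-.05*M[:,1],M),tcp(eye,M))
E
```

```text
t 29.75 [0.5926 0.3482 0.404 ] q6 2.16
[0.1128, 0.4007, -0.1093, 0.0005, 0.003, -0.5499] rows>=5.8
[-0.5265, 0.2803, -0.0821, 0.0921, 0.2093, -0.5223] rows>=7.2
[-0.0342, 0.0, 0.094, 0.0, 0.0, 0.0] rows>=1.2
[0.0, 0.0833, 0.0, 0.0, 0.0, 0.0] rows>=1.0
[ 0.48607742 -0.23188205  0.45927773] [ 0.53602983 -0.23406302  0.45927773]
```

Emit:
apply_moves(rows=[0.01, 0.03, -0.01, 0, 0, -0.04, 0.03, 0.09, -0.03, 0, 0, -0.12, 0.05, 0.16, -0.05, 0, 0, -0.21, 0.07, 0.23, -0.06, 0, 0, -0.31, 0.09, 0.3, -0.08, 0, 0, -0.41, 0.1, 0.36, -0.1, 0, 0, -0.49, 0.11, 0.39, -0.109, 0, 0, -0.54, 0.113, 0.4, -0.109, 0, 0.003, -0.55, 0.113, 0.4, -0.109, 0, 0.003, -0.55])

```text
t: 30.65
tool_pos: [0.6204, 0.1001, 0.471]
tool_rot: [-2.953, -1.071, -0.004]
contact_force: [-0.1, -0.2, -0.9]
opening: 0.0227
grip_force: 98.1
```

Emit:
apply_moves(rows=[-0.03, 0.015, -0.01, 0.005, 0.01, -0.03, -0.09, 0.05, -0.03, 0.015, 0.035, -0.09, -0.16, 0.085, -0.05, 0.03, 0.065, -0.16, -0.23, 0.12, -0.07, 0.04, 0.09, -0.23, -0.3, 0.16, -0.08, 0.05, 0.12, -0.3, -0.37, 0.2, -0.082, 0.065, 0.15, -0.37, -0.44, 0.235, -0.082, 0.08, 0.175, -0.44, -0.49, 0.26, -0.082, 0.087, 0.195, -0.49, -0.52, 0.275, -0.082, 0.092, 0.209, -0.52, -0.527, 0.28, -0.082, 0.092, 0.209, -0.522, -0.527, 0.28, -0.082, 0.092, 0.209, -0.522, -0.527, 0.28, -0.082, 0.092, 0.209, -0.522])

```text
t: 31.85
tool_pos: [0.4866, -0.2302, 0.5204]
tool_rot: [-2.078, -1.992, -0.372]
contact_force: [0.3, 0.8, -1.8]
opening: 0.0226
grip_force: 98.2
```

```bash
cat > chk.py <<'E'
from hook import *
import sys
t=sys.argv[1]
for n in('scene','top'): snap(n,n[0]+'_'+t)
a=cv2.imread('pics/s_%s.png'%t);b=cv2.imread('pics/t_%s.png'%t)
sb=eval(sys.argv[2]) if len(sys.argv)>2 else (70,240,270,440); tb=eval(sys.argv[3]) if len(sys.argv)>3 else (440,100,640,300)
o=np.hstack([cv2.resize(x[q[1]:q[3],q[0]:q[2]],(390,390),interpolation=cv2.INTER_CUBIC) for x,q in((a,sb),(b,tb))]); cv2.imwrite('pics/k_%s.png'%t,o)
o=ctrl.get_obs(); print(o['tool_pos'],o['q'].round(2),o['opening'],o['contact_force'].round(1))
M=R.from_rotvec(o['tool_rot']).as_matrix(); print('prong pred',o['tool_pos']+M@G)
E
python3 chk.py pre
```

```text
[ 0.48656631 -0.23005689  0.52084359] [-0.69 -0.12  1.45  0.31  2.01 -0.54] 0.022498638524476835 [-0.1  0.2 -1.7]
prong pred [ 0.50337307 -0.41438949  0.39652132]
```

View pics/k_pre.png

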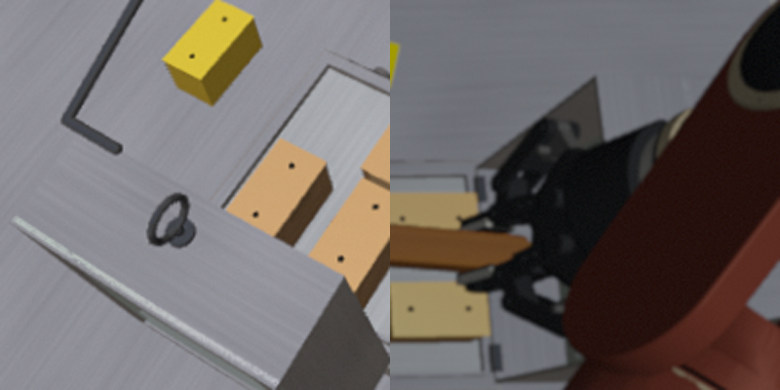

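Crop (scene): the prong's corner is at crop (68,120) and its tip at (120,150). The ring eye is at (169,219), below and beyond the tip. The top view is blocked by the wrist.

Run:
```python
from eye import *
W=cloud('scene','s_pre'); im=np.load('pics/s_pre.npz')['im'].max(2)
r=np.zeros((480,640),bool); r[230:325,95:140]=1
m=r&(im<90)&(W[...,2]>.35); E=W[m]; print(len(E),E.min(0),E.max(0))
for uv in [(105,301),(112,305),(118,309),(124,313),(130,316),(110,290),(120,272),(130,255)]:
    b=W[uv[1]-3:uv[1]+4,uv[0]-3:uv[0]+4].reshape(-1,3); b=b[b[:,2]>.33]; print(uv,len(b),np.median(b,0).round(4) if len(b) else '')
E=ring('scene','s_pre',(140,330,180,372)); print('ring',E.mean(0),np.percentile(E,[2,98],axis=0))
from hook import *
o=ctrl.get_obs(); M=R.from_rotvec(o['tool_rot']).as_matrix()
for g in([-.215,0,.054],[-.215,.012,.054],[-.215,.024,.054],[-.215,.049,.054],[-.17,0,.054],[-.12,0,.054]): print(o['tool_pos']+M@np.array(g))
```

```text
548 [ 0.47858922 -0.4147675   0.39763065] [ 0.52966122 -0.3206881   0.43578811]
(105, 301) 44 [ 0.4831 -0.4092  0.4024]
(112, 305) 42 [ 0.4961 -0.4102  0.4023]
(118, 309) 44 [ 0.5071 -0.4107  0.4024]
(124, 313) 41 [ 0.5178 -0.4118  0.4024]
(130, 316) 35 [ 0.5268 -0.4112  0.4015]
(110, 290) 44 [ 0.4826 -0.3944  0.4073]
(120, 272) 43 [ 0.4834 -0.3694  0.4164]
(130, 255) 39 [ 0.4848 -0.3451  0.4257]
ring [ 0.55452783 -0.42052387  0.33568402] [[ 0.55211144 -0.43841158  0.31588192]
 [ 0.55689034 -0.40299257  0.3537226 ]]
[ 0.47939455 -0.41337998  0.39641605]
[ 0.49138381 -0.41388474  0.39646869]
[ 0.50337307 -0.41438949  0.39652132]
[ 0.52835071 -0.41544107  0.39663098]
[ 0.48110511 -0.37114106  0.4118416 ]
[ 0.48300574 -0.32420892  0.4289811 ]
```

Emit:
apply_moves(rows=[-0.01, 0, 0.02, 0, 0, 0, -0.025, 0, 0.05, 0, 0, 0, -0.04, 0, 0.075, 0, 0, 0, -0.05, 0, 0.095, 0, 0, 0, -0.051, 0, 0.097, 0, 0, 0, -0.051, 0, 0.097, 0, 0, 0, -0.051, 0, 0.097, 0, 0, 0])

```text
t: 32.65
tool_pos: [0.486, -0.2403, 0.4566]
tool_rot: [-2.08, -1.993, -0.373]
contact_force: [0.1, -0.8, -1.4]
opening: 0.0226
grip_force: 98.2
```

```bash
cat > pr.py <<'E'
from eye import *
from hook import *
def look(t):
    snap('scene','s_'+t); W=cloud('scene','s_'+t); im=np.load('pics/s_%s.npz'%t)['im'].max(2)
    o=ctrl.get_obs(); M=R.from_rotvec(o['tool_rot']).as_matrix(); print('t',o['t'],'F',o['contact_force'].round(1),'tcp',o['tool_pos'].round(4))
    print('pred prong',(o['tool_pos']+M@G).round(4))
    m=ctrl.camera_model('scene')
    for s in(.004,.012,.02,.03,.04,.046):
        w=o['tool_pos']+M@np.array([-.215,s,.054]); c=np.array(m['R'])@w+m['t']; x=c[:2]/c[2]; x=x*(1+m['k1']*(x@x)); K=m['mtx']; u=int(K[0,0]*x[0]+K[0,2]); v=int(K[1,1]*x[1]+K[1,2])
        b=W[v-7:v+8,u-7:u+8]; i=im[v-7:v+8,u-7:u+8]; b=b[(i<90)&(b[...,2]>w[2]-.015)]; print(s,(u,v),w.round(4),len(b),np.median(b,0).round(4) if len(b) else '')
import sys
if __name__=='__main__': look(sys.argv[1])
E
python3 pr.py a; python3 -c "
from eye import *
E=ring('scene','s_a',(140,330,180,372)); print('ring',E.mean(0),np.percentile(E,[2,98],axis=0))
a=cv2.imread('pics/s_a.png')[260:400,80:240]; cv2.imwrite('pics/k_a.png',cv2.resize(a,None,fx=4,fy=4,interpolation=2))"
```

```text
t 32.7 F [ 0.5 -0.  -1. ] tcp [ 0.4861 -0.2403  0.4568]
pred prong [ 0.5028 -0.4248  0.3327]
0.004 (115, 334) [ 0.4828 -0.424   0.3326] 64 [ 0.4856 -0.4202  0.3388]
0.012 (119, 336) [ 0.4908 -0.4243  0.3327] 77 [ 0.4913 -0.4209  0.3388]
0.02 (123, 339) [ 0.4988 -0.4247  0.3327] 76 [ 0.4993 -0.4214  0.3391]
0.03 (129, 342) [ 0.5087 -0.4251  0.3328] 80 [ 0.5095 -0.4218  0.3392]
0.04 (134, 345) [ 0.5187 -0.4255  0.3328] 76 [ 0.5183 -0.4218  0.3391]
0.046 (137, 347) [ 0.5247 -0.4258  0.3329] 56 [ 0.5221 -0.422   0.339 ]
ring [ 0.55324905 -0.42059843  0.33580408] [[ 0.52724208 -0.43842128  0.31570138]
 [ 0.5567781  -0.40261275  0.3535824 ]]
```

View pics/k_a.png

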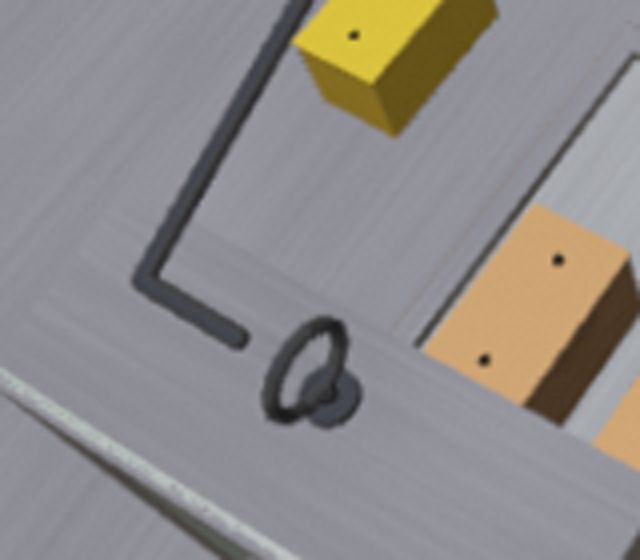

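The prong (crop (148,283) to (240,338)) extends straight to the ring's centre at (306,372), so I insert it.

Emit:
apply_moves(rows=[0, 0.01, 0, 0, 0, 0, 0, 0.025, 0, 0, 0, 0, 0, 0.04, 0, 0, 0, 0, 0, 0.055, 0, 0, 0, 0, 0, 0.07, 0, 0, 0, 0, 0, 0.08, 0, 0, 0, 0, 0, 0.085, 0, 0, 0, 0, 0, 0.085, 0, 0, 0, 0, 0, 0.085, 0, 0, 0, 0])

```text
t: 33.6
tool_pos: [0.5368, -0.2425, 0.4558]
tool_rot: [-2.079, -1.992, -0.372]
contact_force: [-0.9, 0.6, -2.1]
opening: 0.0232
grip_force: 98.2
```

```bash
python3 pr.py b; python3 -c "
import cv2
a=cv2.imread('pics/s_b.png')[260:400,80:240]; cv2.imwrite('pics/k_b.png',cv2.resize(a,None,fx=4,fy=4,interpolation=2))"
```

```text
t 33.65 F [ 0.1  0.1 -1.8] tcp [ 0.5367 -0.2425  0.4558]
pred prong [ 0.5531 -0.4269  0.3315]
0.004 (142, 351) [ 0.5332 -0.426   0.3314] 82 [ 0.5395 -0.424   0.3391]
0.012 (147, 353) [ 0.5412 -0.4264  0.3314] 124 [ 0.552  -0.4245  0.3444]
0.02 (151, 356) [ 0.5491 -0.4267  0.3315] 150 [ 0.5537 -0.4264  0.3391]
0.03 (157, 359) [ 0.5591 -0.4272  0.3315] 143 [ 0.5557 -0.4252  0.3372]
0.04 (162, 363) [ 0.5691 -0.4276  0.3316] 99 [ 0.5674 -0.4251  0.3376]
0.046 (166, 365) [ 0.5751 -0.4279  0.3316] 60 [ 0.5731 -0.4248  0.3376]
```

View pics/k_b.png

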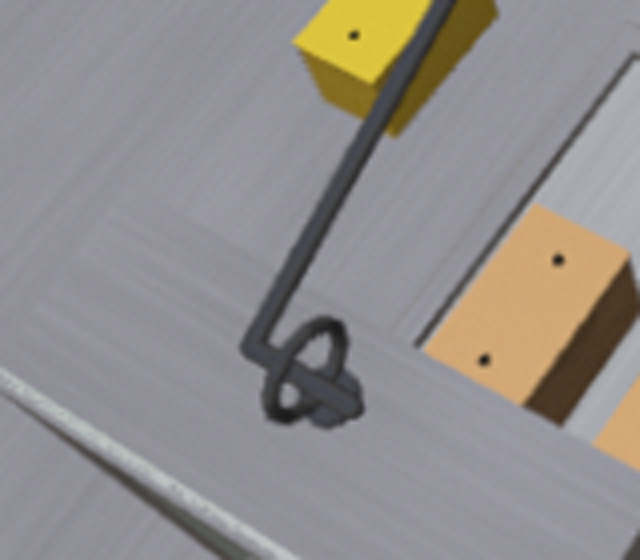

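The prong is through the ring. Next I plan the swing along the arc.

```bash
cat > arc.py <<'E'
from hook import *
import sys
fr=-np.array([np.cos(np.radians(-92.5)),np.sin(np.radians(-92.5)),0]); up=np.array([0,0,1.])
E0=np.array([.5535,-.4225,.330]); RAD=.28906; A0=np.radians(100.0)
H=E0-RAD*(np.cos(A0)*fr+np.sin(A0)*up)
def pose(al,phi,dr=0):
    M=down(87.5,phi); a=np.radians(al); return tcp(H+(RAD+dr)*(np.cos(a)*fr+np.sin(a)*up),M),M
def rows(a1,p0,p1,n=20,a0=None,dr=0):
    o=ctrl.get_obs(); p,Rm=o['tool_pos'],R.from_rotvec(o['tool_rot']).as_matrix()
    pr=p+Rm@G-H; 
    if a0 is None: a0=np.degrees(np.arctan2(pr@up,pr@fr))
    print('alpha now %.2f rad %.4f side %.4f'%(np.degrees(np.arctan2(pr@up,pr@fr)),np.hypot(pr@up,pr@fr),pr@np.cross(up,fr)),'F',o['contact_force'].round(1),'q',o['q'].round(2))
    for i in range(1,n+1):
        s=i/n; print(', '.join('%g'%x for x in np.round(rel(p,Rm,*pose(a0+(a1-a0)*s,p0+(p1-p0)*s,dr)),3)),end=', ')
    print()
if __name__=='__main__': rows(*[float(x) for x in sys.argv[1:4]],n=int(sys.argv[4]) if len(sys.argv)>4 else 20,dr=float(sys.argv[5]) if len(sys.argv)>5 else 0)
E
python3 arc.py 70 20 26
```

```text
alpha now 100.80 rad 0.2913 side 0.0002 F [ 0.1  0.1 -1.8] q [-0.65 -0.01  1.45  0.3   1.89 -0.54]
0.012, 0.001, 0.004, 0.002, 0.003, 0.001, 0.024, 0.001, 0.005, 0.002, 0.006, 0.001, 0.036, 0.001, 0.006, 0.002, 0.01, 0.001, 0.048, 0.001, 0.007, 0.002, 0.013, 0.001, 0.06, 0.001, 0.009, 0.002, 0.016, 0.001, 0.072, 0.001, 0.011, 0.002, 0.02, 0.001, 0.084, 0.001, 0.014, 0.002, 0.023, 0.001, 0.095, 0.001, 0.016, 0.002, 0.026, 0.001, 0.107, 0.001, 0.02, 0.002, 0.03, 0.001, 0.118, 0.001, 0.023, 0.002, 0.033, 0.001, 0.129, 0.001, 0.027, 0.002, 0.036, 0.001, 0.14, 0.001, 0.031, 0.002, 0.04, 0.001, 0.151, 0.001, 0.035, 0.002, 0.043, 0.001, 0.161, 0.001, 0.04, 0.002, 0.046, 0.001, 0.172, 0.001, 0.044, 0.002, 0.05, 0.001, 0.182, 0.001, 0.05, 0.002, 0.053, 0.001, 0.192, 0.001, 0.055, 0.002, 0.056, 0.001, 0.202, 0.001, 0.061, 0.002, 0.06, 0.001, 0.211, 0.001, 0.067, 0.002, 0.063, 0.001, 0.221, 0.001, 0.074, 0.002, 0.066, 0.001,
```

Emit:
apply_moves(rows=[0.012, 0, 0.004, 0, 0.003, 0, 0.024, 0, 0.005, 0, 0.006, 0, 0.036, 0, 0.006, 0, 0.01, 0, 0.048, 0, 0.007, 0, 0.013, 0, 0.06, 0, 0.009, 0, 0.016, 0, 0.072, 0, 0.011, 0, 0.02, 0, 0.084, 0, 0.014, 0, 0.023, 0, 0.095, 0, 0.016, 0, 0.026, 0, 0.107, 0, 0.02, 0, 0.03, 0, 0.118, 0, 0.023, 0, 0.033, 0])

```text
t: 34.65
tool_pos: [0.5399, -0.1707, 0.4671]
tool_rot: [-2.048, -1.962, -0.422]
contact_force: [-0.4, -4.6, -2.7]
opening: 0.0224
grip_force: 98.3
```

```bash
python3 arc.py 56 23 31; python3 chk.py c "(70,240,270,440)"
```

```text
alpha now 85.23 rad 0.2891 side 0.0001 F [-0.4 -4.6 -2.7] q [-0.56 -0.07  1.5   0.37  1.9  -0.43]
0.01, 0.001, 0.004, 0.002, 0.004, 0.001, 0.02, 0.001, 0.007, 0.002, 0.008, 0.001, 0.03, 0.001, 0.011, 0.002, 0.013, 0.001, 0.04, 0.001, 0.015, 0.002, 0.017, 0.001, 0.049, 0.001, 0.02, 0.002, 0.022, 0.001, 0.058, 0.001, 0.024, 0.002, 0.026, 0.001, 0.067, 0.001, 0.029, 0.002, 0.031, 0.001, 0.076, 0.001, 0.035, 0.002, 0.035, 0.001, 0.085, 0.001, 0.04, 0.002, 0.04, 0.001, 0.093, 0.001, 0.046, 0.002, 0.044, 0.001, 0.101, 0.001, 0.052, 0.002, 0.048, 0.001, 0.109, 0.001, 0.058, 0.002, 0.053, 0.001, 0.117, 0.001, 0.064, 0.002, 0.057, 0.001, 0.124, 0.001, 0.071, 0.002, 0.062, 0.001, 0.132, 0.001, 0.078, 0.002, 0.066, 0.001, 0.138, 0.001, 0.085, 0.002, 0.071, 0.001, 0.145, 0.001, 0.092, 0.002, 0.075, 0.001, 0.152, 0.001, 0.1, 0.002, 0.08, 0.001, 0.158, 0.001, 0.107, 0.002, 0.084, 0.001, 0.164, 0.001, 0.115, 0.002, 0.088, 0.001, 
[ 0.54001495 -0.17010062  0.4675652 ] [-0.56 -0.07  1.5   0.37  1.9  -0.43] 0.022724455907612223 [-0.8 -0.3 -1.2]
prong pred [ 0.55724935 -0.34754628  0.33365099]
```

View pics/k_c.png

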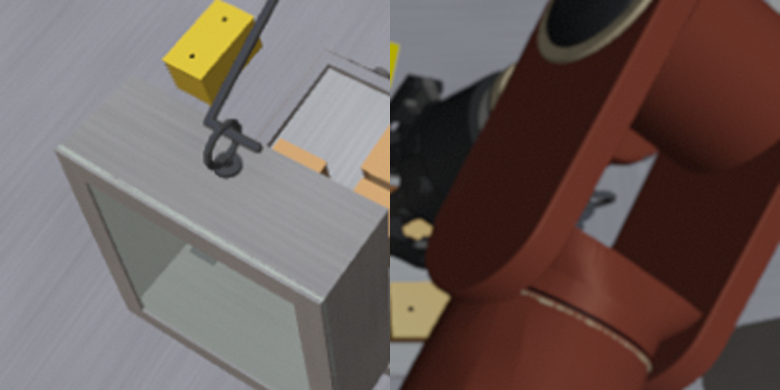

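The hood is swinging with the prong engaged and about 5 N of pull. I continue.

Emit:
apply_moves(rows=[0.01, 0, 0.004, 0, 0.004, 0, 0.02, 0, 0.007, 0, 0.008, 0, 0.03, 0, 0.011, 0, 0.013, 0, 0.04, 0, 0.015, 0, 0.017, 0, 0.049, 0, 0.02, 0, 0.022, 0, 0.058, 0, 0.024, 0, 0.026, 0, 0.067, 0, 0.029, 0, 0.031, 0, 0.076, 0, 0.035, 0, 0.035, 0, 0.085, 0, 0.04, 0, 0.04, 0, 0.093, 0, 0.046, 0, 0.044, 0, 0.101, 0, 0.052, 0, 0.048, 0, 0.109, 0, 0.058, 0, 0.053, 0, 0.117, 0, 0.064, 0, 0.057, 0, 0.124, 0, 0.071, 0, 0.062, 0, 0.132, 0, 0.078, 0, 0.066, 0, 0.138, 0, 0.085, 0, 0.071, 0, 0.145, 0, 0.092, 0, 0.075, 0, 0.152, 0, 0.1, 0, 0.08, 0, 0.158, 0, 0.107, 0, 0.084, 0, 0.164, 0, 0.115, 0, 0.088, 0])

```text
t: 36.75
tool_pos: [0.5452, -0.0535, 0.4418]
tool_rot: [-1.963, -1.881, -0.548]
contact_force: [-0.7, -3.6, -0.5]
opening: 0.0229
grip_force: 98.4
```

```bash
python3 arc.py 30 31 38; python3 pr.py d;  python3 -c "
import cv2
a=cv2.imread('pics/s_d.png')[200:400,60:340]; cv2.imwrite('pics/k_d.png',cv2.resize(a,None,fx=2.5,fy=2.5,interpolation=2))"
```

```text
alpha now 56.01 rad 0.2890 side -0.0003 F [-0.7 -3.6 -0.5] q [-0.42 -0.14  1.62  0.52  1.83 -0.28]
0.004, 0.001, 0.007, 0.002, 0.004, 0.001, 0.008, 0.001, 0.015, 0.002, 0.008, 0.001, 0.011, 0, 0.023, 0.002, 0.012, 0.001, 0.014, 0, 0.031, 0.002, 0.016, 0.001, 0.018, 0, 0.04, 0.002, 0.02, 0.001, 0.02, 0, 0.048, 0.002, 0.024, 0.001, 0.023, 0, 0.056, 0.002, 0.028, 0.001, 0.025, 0, 0.064, 0.002, 0.031, 0.001, 0.027, 0, 0.073, 0.002, 0.035, 0.001, 0.029, 0, 0.081, 0.002, 0.039, 0.001, 0.03, 0, 0.09, 0.002, 0.043, 0.001, 0.031, 0, 0.099, 0.002, 0.047, 0.001, 0.032, 0, 0.107, 0.002, 0.051, 0.001, 0.033, 0, 0.116, 0.002, 0.055, 0.001, 0.033, 0, 0.125, 0.002, 0.059, 0.001, 0.034, 0, 0.134, 0.002, 0.062, 0.001, 0.034, 0, 0.142, 0.002, 0.066, 0.001, 0.033, 0, 0.151, 0.002, 0.07, 0.001, 0.032, 0, 0.16, 0.002, 0.074, 0.001, 0.032, 0, 0.169, 0.002, 0.078, 0.001, 
t 36.8 F [ 0.4 -0.7 -1.4] tcp [ 0.5451 -0.0528  0.4413]
pred prong [ 0.563  -0.21    0.2842]
0.004 (236, 257) [ 0.543  -0.2092  0.2841] 86 [ 0.5583 -0.2116  0.3074]
0.012 (240, 259) [ 0.551  -0.2095  0.2842] 123 [ 0.5603 -0.2116  0.2948]
0.02 (244, 261) [ 0.559  -0.2099  0.2842] 118 [ 0.5615 -0.2114  0.2931]
0.03 (249, 263) [ 0.569  -0.2103  0.2842] 92 [ 0.5642 -0.2106  0.2925]
0.04 (254, 266) [ 0.5789 -0.2107  0.2843] 53 [ 0.5768 -0.2106  0.293 ]
0.046 (257, 267) [ 0.5849 -0.211   0.2843] 40 [ 0.5787 -0.2101  0.293 ]
```

View pics/k_d.png

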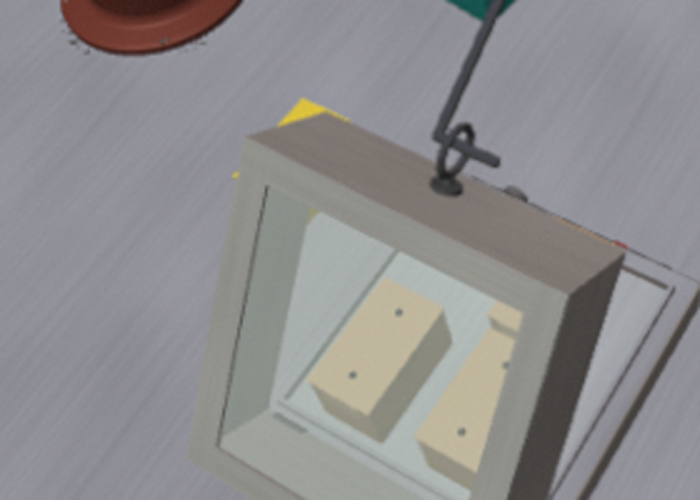

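Emit:
apply_moves(rows=[0.004, 0, 0.007, 0, 0.004, 0, 0.008, 0, 0.015, 0, 0.008, 0, 0.011, 0, 0.023, 0, 0.012, 0, 0.014, 0, 0.031, 0, 0.016, 0, 0.018, 0, 0.04, 0, 0.02, 0, 0.02, 0, 0.048, 0, 0.024, 0, 0.023, 0, 0.056, 0, 0.028, 0, 0.025, 0, 0.064, 0, 0.031, 0, 0.027, 0, 0.073, 0, 0.035, 0, 0.029, 0, 0.081, 0, 0.039, 0, 0.03, 0, 0.09, 0, 0.043, 0, 0.031, 0, 0.099, 0, 0.047, 0, 0.032, 0, 0.107, 0, 0.051, 0, 0.033, 0, 0.116, 0, 0.055, 0, 0.033, 0, 0.125, 0, 0.059, 0, 0.034, 0, 0.134, 0, 0.062, 0, 0.034, 0, 0.142, 0, 0.066, 0, 0.033, 0, 0.151, 0, 0.07, 0, 0.032, 0, 0.16, 0, 0.074, 0, 0.032, 0, 0.169, 0, 0.078, 0])

```text
t: 38.8
tool_pos: [0.5486, 0.0147, 0.3644]
tool_rot: [-1.885, -1.806, -0.653]
contact_force: [-0.6, -0.1, -0.1]
opening: 0.0227
grip_force: 98.4
```

```bash
python3 arc.py 10 38 42; python3 pr.py e
```

```text
alpha now 29.98 rad 0.2888 side -0.0007 F [-0.6 -0.1 -0.1] q [-0.34 -0.13  1.76  0.64  1.7  -0.27]
-0.001, -0, 0.007, 0.002, 0.002, 0.002, -0.003, -0, 0.014, 0.002, 0.005, 0.002, -0.005, -0, 0.021, 0.002, 0.007, 0.002, -0.007, -0, 0.028, 0.002, 0.009, 0.002, -0.009, -0, 0.035, 0.002, 0.011, 0.002, -0.011, -0, 0.042, 0.002, 0.014, 0.002, -0.014, -0, 0.049, 0.002, 0.016, 0.002, -0.016, -0, 0.056, 0.002, 0.018, 0.002, -0.019, -0, 0.062, 0.002, 0.02, 0.002, -0.022, -0, 0.069, 0.002, 0.022, 0.002, -0.025, -0, 0.076, 0.002, 0.025, 0.002, -0.028, -0, 0.082, 0.002, 0.027, 0.002, -0.031, -0, 0.089, 0.002, 0.029, 0.002, -0.035, -0, 0.096, 0.002, 0.031, 0.002, -0.038, -0, 0.102, 0.002, 0.034, 0.002, -0.042, -0, 0.109, 0.002, 0.036, 0.002, -0.046, -0, 0.115, 0.002, 0.038, 0.002, -0.05, -0, 0.122, 0.002, 0.04, 0.002, -0.054, -0.001, 0.128, 0.002, 0.042, 0.002, -0.058, -0.001, 0.134, 0.002, 0.045, 0.002, 
t 38.85 F [ 0.1  0.  -2. ] tcp [0.5483 0.0151 0.3634]
pred prong [ 0.5668 -0.1219  0.1885]
0.004 (269, 253) [ 0.5469 -0.1211  0.1884] 92 [ 0.5624 -0.1258  0.2028]
0.012 (272, 255) [ 0.5549 -0.1214  0.1884] 111 [ 0.5635 -0.1257  0.1995]
0.02 (276, 256) [ 0.5629 -0.1218  0.1885] 124 [ 0.5643 -0.1237  0.198 ]
0.03 (280, 258) [ 0.5728 -0.1222  0.1885] 81 [ 0.5658 -0.1227  0.197 ]
0.04 (285, 261) [ 0.5828 -0.1226  0.1885] 46 [ 0.5797 -0.1223  0.1977]
0.046 (288, 262) [ 0.5888 -0.1229  0.1885] 34 [ 0.5838 -0.1229  0.1978]
```

Emit:
apply_moves(rows=[-0.001, 0, 0.007, 0, 0.002, 0, -0.003, 0, 0.014, 0, 0.005, 0, -0.005, 0, 0.021, 0, 0.007, 0, -0.007, 0, 0.028, 0, 0.009, 0, -0.009, 0, 0.035, 0, 0.011, 0, -0.011, 0, 0.042, 0, 0.014, 0, -0.014, 0, 0.049, 0, 0.016, 0, -0.016, 0, 0.056, 0, 0.018, 0, -0.019, 0, 0.062, 0, 0.02, 0, -0.022, 0, 0.069, 0, 0.022, 0, -0.025, 0, 0.076, 0, 0.025, 0, -0.028, 0, 0.082, 0, 0.027, 0, -0.031, 0, 0.089, 0, 0.029, 0, -0.035, 0, 0.096, 0, 0.031, 0, -0.038, 0, 0.102, 0, 0.034, 0, -0.042, 0, 0.109, 0, 0.036, 0, -0.046, 0, 0.115, 0, 0.038, 0, -0.05, 0, 0.122, 0, 0.04, 0, -0.054, 0, 0.128, 0, 0.042, 0, -0.058, 0, 0.134, 0, 0.045, 0])

```text
t: 40.85
tool_pos: [0.5499, 0.0366, 0.2798]
tool_rot: [-1.838, -1.762, -0.71]
contact_force: [-0.4, 0.1, -1.1]
opening: 0.0225
grip_force: 98.3
```

```bash
python3 arc.py 2 42 42 16; python3 pr.py f;  python3 -c "
import cv2
a=cv2.imread('pics/s_f.png')[160:460,60:400]; cv2.imwrite('pics/k_f.png',cv2.resize(a,None,fx=2,fy=2,interpolation=2))"
```

```text
alpha now 10.06 rad 0.2892 side -0.0011 F [-0.4  0.1 -1.1] q [-0.32 -0.06  1.86  0.7   1.58 -0.36]
-0.002, -0.001, 0.003, 0.002, -0, 0.002, -0.005, -0.001, 0.007, 0.002, -0, 0.002, -0.007, -0.001, 0.011, 0.002, -0, 0.002, -0.009, -0.001, 0.014, 0.002, -0, 0.002, -0.012, -0.001, 0.018, 0.002, -0, 0.002, -0.014, -0.001, 0.021, 0.002, -0, 0.002, -0.016, -0.001, 0.024, 0.002, -0, 0.002, -0.019, -0.001, 0.028, 0.002, -0, 0.002, -0.022, -0.001, 0.031, 0.002, -0, 0.002, -0.024, -0.001, 0.035, 0.002, -0, 0.002, -0.027, -0.001, 0.038, 0.002, -0, 0.002, -0.029, -0.001, 0.042, 0.002, -0, 0.002, -0.032, -0.001, 0.045, 0.002, -0, 0.002, -0.034, -0.001, 0.048, 0.002, -0, 0.002, -0.037, -0.001, 0.051, 0.002, -0, 0.002, -0.04, -0.001, 0.055, 0.002, -0, 0.002, 
t 40.9 F [-1.1  0.2 -2.2] tcp [0.5496 0.0367 0.2788]
pred prong [ 0.5687 -0.0878  0.0948]
0.004 (281, 268) [ 0.5487 -0.0869  0.0948] 20 [ 0.5618 -0.0851  0.118 ]
0.012 (284, 269) [ 0.5567 -0.0873  0.0948] 20 [ 0.5645 -0.0836  0.1109]
0.02 (288, 271) [ 0.5647 -0.0876  0.0948] 14 [ 0.5656 -0.0759  0.1009]
0.03 (292, 273) [ 0.5747 -0.0881  0.0949] 6 [ 0.5652 -0.0759  0.0985]
0.04 (296, 275) [ 0.5846 -0.0885  0.0949] 0 
0.046 (298, 276) [ 0.5906 -0.0888  0.0949] 0
```

View pics/k_f.png

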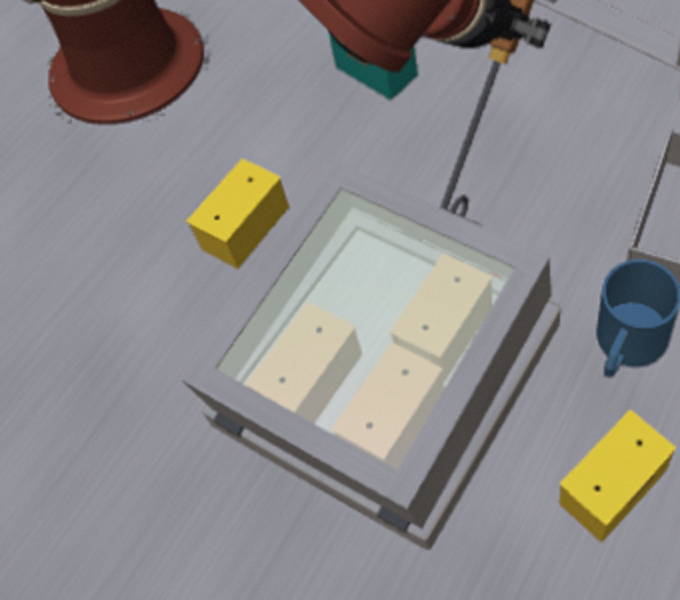

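Scene crop: the hood is nearly down over the cartons, and the gripper is well clear in front of it. I creep the rest.

Emit:
apply_moves(rows=[-0.002, 0, 0.003, 0, 0, 0, -0.005, 0, 0.007, 0, 0, 0, -0.007, 0, 0.011, 0, 0, 0, -0.009, 0, 0.014, 0, 0, 0, -0.012, 0, 0.018, 0, 0, 0, -0.014, 0, 0.021, 0, 0, 0, -0.016, 0, 0.024, 0, 0, 0, -0.019, 0, 0.028, 0, 0, 0, -0.022, 0, 0.031, 0, 0, 0, -0.024, 0, 0.035, 0, 0, 0])

```text
t: 41.9
tool_pos: [0.5501, 0.0399, 0.2547]
tool_rot: [-1.838, -1.762, -0.71]
contact_force: [-0.0, -0.1, -1.5]
opening: 0.0225
grip_force: 98.3
```

```bash
python3 arc.py 0 42 42 12
cat > hd.py <<'E'
from eye import *
def hood(t):
    # top faces of hood frame from scene camera: fit plane to points z .1-.2 near warmer in hood region
    snap('scene','h_'+t); W=cloud('scene','h_'+t); D=W-C; X=D@px;Y=D@py;Z=W[...,2]
    m=(Z>.118)&(Z<.3)&(abs(Y)<.12)&(X<.128)&(X>-.135); P=np.c_[X[m],Y[m],Z[m]]
    for lo in np.arange(-.13,.13,.02):
        k=P[(P[:,0]>lo)&(P[:,0]<lo+.02)&(abs(P[:,1])>.112)]
        if len(k)>5: print('x%.2f z %.4f n%d'%(lo+.01,np.percentile(k[:,2],70),len(k)),end='; ')
    k=P[(abs(P[:,1])>.112)]; k=k[k[:,2]>np.polyval(np.polyfit(k[:,0],k[:,2],1),k[:,0])-.004]; print('\nslope deg',np.degrees(np.arctan(np.polyfit(k[:,0],k[:,2],1)[0])))
import sys
hood(sys.argv[1])
E
python3 hd.py g
```

```text
alpha now 5.05 rad 0.2892 side -0.0012 F [-0.  -0.1 -1.5] q [-0.31 -0.03  1.88  0.7   1.54 -0.38]
-0.002, -0.001, 0.003, 0.002, -0, 0.002, -0.004, -0.001, 0.006, 0.002, -0, 0.002, -0.006, -0.001, 0.008, 0.002, -0, 0.002, -0.009, -0.001, 0.011, 0.002, -0, 0.002, -0.011, -0.001, 0.014, 0.002, -0, 0.002, -0.013, -0.001, 0.016, 0.002, -0, 0.002, -0.015, -0.001, 0.019, 0.002, -0, 0.002, -0.018, -0.001, 0.022, 0.002, -0, 0.002, -0.02, -0.001, 0.025, 0.002, -0, 0.002, -0.022, -0.001, 0.027, 0.002, -0, 0.002, -0.025, -0.001, 0.03, 0.002, -0, 0.002, -0.027, -0.001, 0.033, 0.002, -0, 0.002, 
x-0.12 z 0.1436 n56; x-0.10 z 0.1429 n71; x-0.08 z 0.1429 n70; x-0.06 z 0.1424 n74; x-0.04 z 0.1419 n76; x-0.02 z 0.1411 n76; x0.00 z 0.1407 n81; x0.02 z 0.1402 n77; x0.04 z 0.1399 n78; x0.06 z 0.1395 n80; x0.08 z 0.1390 n89; x0.10 z 0.1390 n88; x0.12 z 0.1386 n82; 
slope deg -1.2232010316870243
```

Emit:
apply_moves(rows=[-0.001, 0, 0.001, 0, 0, 0, -0.002, 0, 0.003, 0, 0, 0, -0.003, 0, 0.004, 0, 0, 0, -0.004, 0, 0.006, 0, 0, 0, -0.005, 0, 0.007, 0, 0, 0, -0.006, 0, 0.008, 0, 0, 0, -0.006, 0, 0.008, 0, 0, 0])

```text
t: 42.65
tool_pos: [0.5502, 0.0405, 0.2489]
tool_rot: [-1.838, -1.762, -0.71]
contact_force: [-0.4, 0.2, -1.6]
opening: 0.0227
grip_force: 98.3
```

```bash
python3 hd.py h
```

```text
x-0.12 z 0.1385 n64; x-0.10 z 0.1381 n68; x-0.08 z 0.1383 n68; x-0.06 z 0.1380 n69; x-0.04 z 0.1383 n79; x-0.02 z 0.1381 n73; x0.00 z 0.1378 n78; x0.02 z 0.1378 n79; x0.04 z 0.1380 n82; x0.06 z 0.1385 n88; x0.08 z 0.1381 n86; x0.10 z 0.1379 n82; x0.12 z 0.1383 n77; 
slope deg -0.06478851844236469
```

Emit:
apply_moves(rows=[-0.001, 0, 0.001, 0, 0, 0, -0.002, 0, 0.002, 0, 0, 0, -0.003, 0, 0.003, 0, 0, 0, -0.003, 0, 0.004, 0, 0, 0, -0.003, 0, 0.004, 0, 0, 0])

```text
t: 43.2
tool_pos: [0.5505, 0.0412, 0.2472]
tool_rot: [-1.837, -1.762, -0.712]
contact_force: [-1.6, 3.3, 5.8]
opening: 0.0226
grip_force: 98.7
```

```bash
python3 hd.py i
```

```text
x-0.12 z 0.1387 n61; x-0.10 z 0.1385 n65; x-0.08 z 0.1388 n67; x-0.06 z 0.1378 n71; x-0.04 z 0.1384 n73; x-0.02 z 0.1384 n73; x0.00 z 0.1380 n77; x0.02 z 0.1380 n81; x0.04 z 0.1386 n75; x0.06 z 0.1383 n80; x0.08 z 0.1381 n91; x0.10 z 0.1384 n83; x0.12 z 0.1383 n82; 
slope deg -0.03369272689404352
```

Emit:
apply_moves(rows=[-0.001, 0, 0.001, 0, 0, 0, -0.002, 0, 0.002, 0, 0, 0, -0.002, 0, 0.002, 0, 0, 0, -0.002, 0, 0.002, 0, 0, 0])

```text
t: 43.65
tool_pos: [0.5507, 0.0415, 0.2466]
tool_rot: [-1.835, -1.763, -0.714]
contact_force: [-2.8, 5.1, 8.6]
opening: 0.0229
grip_force: 98.9
```

Emit:
apply_moves(rows=[0.003, 0, -0.003, 0, 0, 0, 0.006, 0, -0.006, 0, 0, 0, 0.009, 0, -0.009, 0, 0, 0, 0.012, 0, -0.012, 0, 0, 0, 0.012, 0, -0.013, 0, 0, 0, 0.012, 0, -0.013, 0, 0, 0])

```text
t: 44.25
tool_pos: [0.5501, 0.0407, 0.2547]
tool_rot: [-1.839, -1.762, -0.71]
contact_force: [0.5, 0.1, -1.6]
opening: 0.0228
grip_force: 98.3
```

```bash
python3 hd.py j;  python3 -c "
import cv2
a=cv2.imread('pics/h_j.png')[200:320,220:360]; b=cv2.imread('pics/scene0.png')
cv2.imwrite('pics/k_j.png',cv2.resize(a,None,fx=5,fy=5,interpolation=2))"
```

```text
x-0.12 z 0.1384 n62; x-0.10 z 0.1385 n66; x-0.08 z 0.1386 n71; x-0.06 z 0.1384 n68; x-0.04 z 0.1385 n76; x-0.02 z 0.1381 n73; x0.00 z 0.1378 n83; x0.02 z 0.1379 n79; x0.04 z 0.1378 n77; x0.06 z 0.1382 n83; x0.08 z 0.1381 n87; x0.10 z 0.1382 n94; x0.12 z 0.1379 n76; 
slope deg -0.07744743429192727
```

View pics/k_j.png

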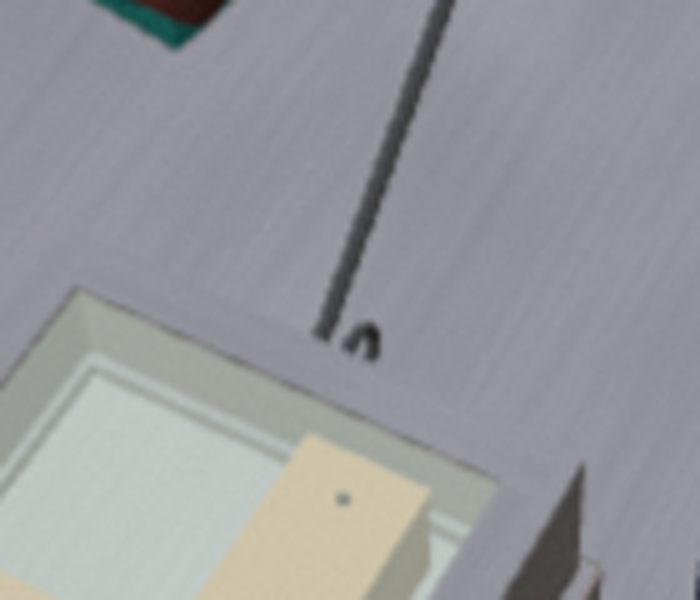

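The hood is flat shut and the prong is unloaded. I withdraw it sideways.

Emit:
apply_moves(rows=[0, -0.005, 0, 0, 0, 0, 0, -0.012, 0, 0, 0, 0, 0, -0.02, 0, 0, 0, 0, 0, -0.03, 0, 0, 0, 0])

```text
t: 44.7
tool_pos: [0.5317, 0.0416, 0.2547]
tool_rot: [-1.838, -1.762, -0.71]
contact_force: [-0.2, 0.5, -0.8]
opening: 0.023
grip_force: 98.3
```

Emit:
apply_moves(rows=[0, -0.01, 0, 0, 0, 0, 0, -0.025, 0, 0, 0, 0, 0, -0.04, 0, 0, 0, 0, 0, -0.055, 0, 0, 0, 0, 0, -0.07, 0, 0, 0, 0, 0, -0.08, 0, 0, 0, 0, 0, -0.08, 0, 0, 0, 0])

```text
t: 45.4
tool_pos: [0.4835, 0.0438, 0.2546]
tool_rot: [-1.838, -1.762, -0.71]
contact_force: [0.4, 0.3, -1.8]
opening: 0.0223
grip_force: 98.3
```

```bash
python3 hd.py k;python3 pr.py k
python3 - <<'E'
from hook import *
o=ctrl.get_obs(); p=o['tool_pos']; P=np.array
plan([(p+P([0,.08,.12]),down(87.5,20)),(P([.6,.12,.42]),down(40)),(P([.593,.3483,.30]),down(-9.5))])
E
```

```text
x-0.12 z 0.1380 n61; x-0.10 z 0.1388 n70; x-0.08 z 0.1383 n71; x-0.06 z 0.1382 n71; x-0.04 z 0.1381 n70; x-0.02 z 0.1380 n79; x0.00 z 0.1380 n81; x0.02 z 0.1378 n78; x0.04 z 0.1384 n78; x0.06 z 0.1385 n82; x0.08 z 0.1386 n89; x0.10 z 0.1382 n87; x0.12 z 0.1380 n79; 
slope deg 0.009186869480730893
t 45.5 F [-0.8  0.  -0.8] tcp [0.4843 0.0436 0.2548]
pred prong [ 0.5037 -0.081   0.0709]
0.004 (257, 261) [ 0.4837 -0.0801  0.0708] 5 [ 0.4826 -0.0706  0.0846]
0.012 (260, 263) [ 0.4917 -0.0804  0.0708] 0 
0.02 (263, 264) [ 0.4997 -0.0808  0.0709] 0 
0.03 (267, 266) [ 0.5096 -0.0812  0.0709] 0 
0.04 (271, 267) [ 0.5196 -0.0817  0.071 ] 0 
0.046 (274, 269) [ 0.5256 -0.0819  0.071 ] 0 
t 45.50 [0.4843 0.0436 0.2548] q6 -0.40
[0.2328, -0.0049, -0.0595, 0.0028, -0.2445, 0.0013] rows>=2.9
[0.028, 0.193, -0.07, -0.0921, -0.2093, 0.5223] rows>=6.0
[0.2356, -0.299, 0.2, 0.0, 0.0, 0.55] rows>=5.8
```

Emit:
apply_moves(rows=[0.04, 0, -0.01, 0, -0.04, 0, 0.09, 0, -0.02, 0, -0.1, 0, 0.14, 0, -0.035, 0, -0.15, 0, 0.19, 0, -0.05, 0, -0.2, 0, 0.22, 0, -0.058, 0, -0.235, 0, 0.233, 0, -0.06, 0, -0.244, 0, 0.233, 0, -0.06, 0, -0.244, 0])

```text
t: 46.2
tool_pos: [0.4875, 0.1242, 0.3758]
tool_rot: [-2.077, -1.994, -0.374]
contact_force: [0.3, -0.3, -2.0]
opening: 0.0227
grip_force: 98.2
```

Emit:
apply_moves(rows=[0.003, 0.02, -0.01, -0.01, -0.02, 0.06, 0.008, 0.055, -0.02, -0.025, -0.06, 0.15, 0.013, 0.09, -0.035, -0.045, -0.1, 0.25, 0.018, 0.125, -0.05, -0.06, -0.14, 0.34, 0.023, 0.16, -0.06, -0.08, -0.17, 0.43, 0.027, 0.185, -0.068, -0.09, -0.2, 0.5, 0.028, 0.193, -0.07, -0.092, -0.209, 0.522, 0.028, 0.193, -0.07, -0.092, -0.209, 0.522, 0.028, 0.193, -0.07, -0.092, -0.209, 0.522])

```text
t: 47.1
tool_pos: [0.6026, 0.1189, 0.4183]
tool_rot: [-2.951, -1.074, -0.002]
contact_force: [0.3, -0.1, -1.9]
opening: 0.0227
grip_force: 98.3
```

Emit:
apply_moves(rows=[0.02, -0.025, 0.015, 0, 0, 0.05, 0.06, -0.08, 0.05, 0, 0, 0.14, 0.1, -0.13, 0.085, 0, 0, 0.24, 0.14, -0.18, 0.12, 0, 0, 0.33, 0.18, -0.23, 0.155, 0, 0, 0.42, 0.21, -0.27, 0.18, 0, 0, 0.5, 0.23, -0.295, 0.195, 0, 0, 0.54, 0.236, -0.299, 0.2, 0, 0, 0.55, 0.236, -0.299, 0.2, 0, 0, 0.55, 0.236, -0.299, 0.2, 0, 0, 0.55])

```text
t: 48.1
tool_pos: [0.5968, 0.3471, 0.3015]
tool_rot: [-3.129, 0.26, -0.008]
contact_force: [0.2, -0.4, -1.6]
opening: 0.0229
grip_force: 98.3
```

Run:
```python
from eye import *
from hook import *
o=ctrl.get_obs(); p=o['tool_pos'];M=R.from_rotvec(o['tool_rot']).as_matrix(); print(p,o['tool_rot'],o['opening'])
snap('scene','s_r'); W=cloud('scene','s_r'); im=np.load('pics/s_r.npz')['im'].max(2); m=ctrl.camera_model('scene'); K=m['mtx']
def at(n,W,im,g,k=7):
    w=p+M@np.array(g); c=np.array(m['R'])@w+m['t']; x=c[:2]/c[2]; x=x*(1+m['k1']*(x@x)); u=int(K[0,0]*x[0]+K[0,2]); v=int(K[1,1]*x[1]+K[1,2])
    b=W[max(v-k,0):v+k+1,max(u-k,0):u+k+1].reshape(-1,3); b=b[np.linalg.norm(b-w,axis=1)<.025]; print(g,(u,v),w.round(4),len(b),np.median(b,0).round(4) if len(b) else '')
for g in([-.08,0,.054],[-.1,0,.054],[-.13,0,.054],[-.16,0,.054],[-.2,0,.054],[-.215,.01,.054],[-.215,.024,.054],[-.215,.04,.054],[.05,0,.042],[.08,0,.042],[.11,0,.042]): at('scene',W,im,g)
a=cv2.imread('pics/s_r.png'); cv2.imwrite('pics/k_r.png',a)
snap('top','t_r')
plan([(np.array([.5934,.3487,.108]),R.from_rotvec([-3.13,.26,-.001]).as_matrix())])
```

```text
[0.59676069 0.34711392 0.30149045] [-3.12925094  0.25970813 -0.00776639] 0.022863304330282844
[-0.08, 0, 0.054] (355, 89) [0.5181 0.3604 0.2471] 55 [0.5183 0.358  0.2507]
[-0.1, 0, 0.054] (348, 86) [0.4984 0.3637 0.247 ] 47 [0.5014 0.3608 0.2502]
[-0.13, 0, 0.054] (338, 82) [0.4688 0.3686 0.2469] 46 [0.4664 0.3648 0.2492]
[-0.16, 0, 0.054] (328, 78) [0.4392 0.3736 0.2467] 55 [0.4407 0.3685 0.2491]
[-0.2, 0, 0.054] (314, 73) [0.3998 0.3801 0.2465] 54 [0.3995 0.3736 0.2495]
[-0.215, 0.01, 0.054] (307, 73) [0.3833 0.3728 0.2464] 40 [0.3912 0.3669 0.25  ]
[-0.215, 0.024, 0.054] (304, 76) [0.381  0.3589 0.2464] 44 [0.3888 0.354  0.2493]
[-0.215, 0.04, 0.054] (300, 79) [0.3784 0.3432 0.2464] 33 [0.387  0.3453 0.2493]
[0.05, 0, 0.042] (403, 103) [0.6463 0.3389 0.2597] 148 [0.6444 0.3319 0.2597]
[0.08, 0, 0.042] (415, 108) [0.6759 0.334  0.2599] 153 [0.6747 0.3273 0.2598]
[0.11, 0, 0.042] (427, 113) [0.7055 0.329  0.26  ] 153 [0.7048 0.322  0.2599]
t 48.20 [0.597  0.3471 0.3021] q6 2.16
[-0.0081, -0.0008, 0.3234, -0.0011, -0.0032, -0.0004] rows>=3.9
```

View pics/k_r.png

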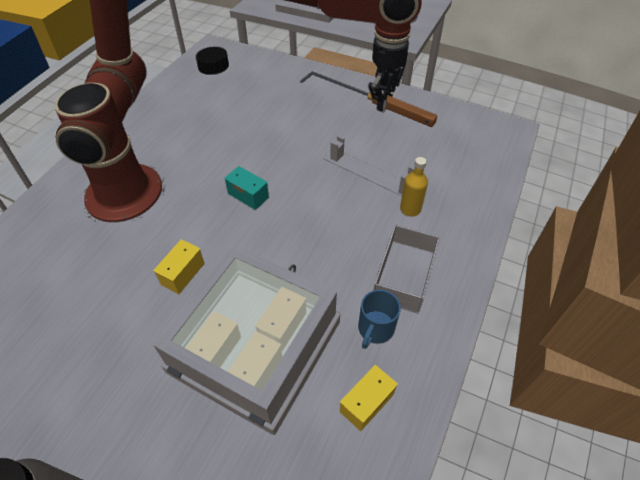

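Scene view: the hood is shut over three cartons, the pole is level above its rest, and the bystanders look unmoved. Next I compare the pole's attitude in the grip with that right after pick-up.

Run:
```python
from eye import *
m=ctrl.camera_model('scene'); K=m['mtx']
for f in('s_l','s_r'):
    z=np.load('pics/%s.npz'%f); p=z['p'];M=R.from_rotvec(z['r']).as_matrix(); W=cloud('scene',f).reshape(-1,3); T=(W-p)@M
    k=(T[:,0]<-.06)&(T[:,0]>-.205)&(abs(T[:,1])<.02)&(abs(T[:,2]-.054)<.02); q=T[k]
    print(f,k.sum(),'y fit',np.polyfit(q[:,0],q[:,1],1).round(4),'z fit',np.polyfit(q[:,0],q[:,2],1).round(4))
    k=(abs(T[:,0]+.21)<.025)&(T[:,1]>.012)&(T[:,1]<.045)&(abs(T[:,2]-.054)<.02); print(' prong x',np.median(T[k,0]),'tip y',np.percentile(T[k,1],99), 'z slope along y',np.polyfit(T[k,1],T[k,2],1).round(3))
    k=(abs(T[:,1])<.03)&(T[:,0]>.03)&(T[:,0]<.14)&(abs(T[:,2]-.045)<.012); q=T[k]; print(' handle',k.sum(),'tail x',np.percentile(q[:,0],99.5),'z fit',np.polyfit(q[:,0],q[:,2],1).round(4))
```

```text
s_l 203 y fit [-0.008   0.0027] z fit [-0.0059  0.0508]
 prong x -0.20587006182693496 tip y 0.044873556803165925 z slope along y [0.021 0.05 ]
 handle 586 tail x 0.13144401687095283 z fit [0.0086 0.0448]
s_r 177 y fit [-0.0207  0.0009] z fit [-0.0091  0.0501]
 prong x -0.20630872794227798 tip y 0.04453458742661858 z slope along y [0.035 0.05 ]
 handle 515 tail x 0.13083491435610745 z fit [0.0074 0.0446]
```

The pole has not slipped in the grip (under 1° and 1 mm). I lower it into the saddles.

Emit:
apply_moves(rows=[-0.008, -0.001, 0.04, 0, -0.003, 0, -0.008, -0.001, 0.1, 0, -0.003, 0, -0.008, -0.001, 0.16, 0, -0.003, 0, -0.008, -0.001, 0.2, 0, -0.003, 0, -0.008, -0.001, 0.23, 0, -0.003, 0, -0.008, -0.001, 0.24, 0, -0.003, 0, -0.008, -0.001, 0.24, 0, -0.003, 0, -0.008, -0.001, 0.24, 0, -0.003, 0])

```text
t: 49.0
tool_pos: [0.5935, 0.3501, 0.1589]
tool_rot: [-3.127, 0.26, -0.004]
contact_force: [-0.0, -0.6, -1.3]
opening: 0.0226
grip_force: 98.3
```

Run:
```python
from hook import *
plan([(np.array([.5934,.3487,.113]),R.from_rotvec([-3.13,.26,-.001]).as_matrix()),(np.array([.5934,.3487,.108]),R.from_rotvec([-3.13,.26,-.001]).as_matrix())])
```

```text
t 49.00 [0.5935 0.3501 0.1589] q6 2.16
[0.0001, 0.0026, 0.0765, -0.0018, -0.001, 0.0] rows>=0.9
[-0.0, 0.0, 0.0083, 0.0, 0.0, 0.0] rows>=0.1
```

Emit:
apply_moves(rows=[0, 0.003, 0.02, -0.002, -0.001, 0, 0, 0.003, 0.04, -0.002, -0.001, 0, 0, 0.003, 0.055, -0.002, -0.001, 0, 0, 0.003, 0.067, -0.002, -0.001, 0, 0, 0.003, 0.075, -0.002, -0.001, 0, 0, 0.003, 0.078, -0.002, -0.001, 0, 0, 0.003, 0.08, -0.002, -0.001, 0, 0, 0.003, 0.081, -0.002, -0.001, 0, 0, 0.003, 0.081, -0.002, -0.001, 0])

```text
t: 49.9
tool_pos: [0.5923, 0.3483, 0.1087]
tool_rot: [3.13, -0.26, -0.003]
contact_force: [0.4, 0.7, -0.9]
opening: 0.0228
grip_force: 98.3
```

Emit:
apply_moves(rows=[0.001, 0, 0.001, 0, 0, 0, 0.001, 0, 0.002, 0, 0, 0, 0.001, 0, 0.003, 0, 0, 0, 0.001, 0, 0.003, 0, 0, 0])

```text
t: 50.3
tool_pos: [0.593, 0.3482, 0.1079]
tool_rot: [3.13, -0.26, -0.002]
contact_force: [-2.1, -1.6, 6.0]
opening: 0.0225
grip_force: 99.2
```

Resting on the saddles, so I open and lift away.

Emit:
apply_moves(rows=[0, 0, 0, 0, 0, 0, 0, 0, 0, 0, 0, 0, 0, 0, 0, 0, 0, 0, 0, 0, 0, 0, 0, 0, 0, 0, 0, 0, 0, 0, 0, 0, 0, 0, 0, 0, 0, 0, 0, 0, 0, 0, 0, 0, 0, 0, 0, 0], grip=0.75, grip_force=20)

```text
t: 51.1
tool_pos: [0.5927, 0.3481, 0.1065]
tool_rot: [3.13, -0.26, -0.003]
contact_force: [0.3, -0.3, 0.6]
opening: 0.0639
grip_force: 0.0
```

Emit:
apply_moves(rows=[0, 0, -0.02, 0, 0, 0, 0, 0, -0.06, 0, 0, 0, 0, 0, -0.12, 0, 0, 0, 0, 0, -0.18, 0, 0, 0, -0.05, 0.02, -0.25, 0, 0, 0, -0.1, 0.04, -0.32, 0, 0, 0, -0.2, 0.05, -0.38, 0, 0, 0, -0.3, 0.05, -0.4, 0, 0, 0, -0.3, 0.05, -0.4, 0, 0, 0, -0.3, 0.05, -0.4, 0, 0, 0])

```text
t: 52.1
tool_pos: [0.4081, 0.3493, 0.351]
tool_rot: [-3.128, 0.254, -0.003]
contact_force: [0.2, 0.8, 0.6]
opening: 0.0642
grip_force: 0.0
```

```bash
python3 hd.py z; python3 -c "
from h import *
snap('top','t_z'); snap('scene','s_z')
o=ctrl.get_obs();print(o['t'],o['tool_pos'],o['opening'],o['contact_force'])
import numpy as np
a=cv2.imread('pics/s_z.png')[100:460,140:520]; b=cv2.imread('pics/scene0.png')[100:460,140:520]
cv2.imwrite('pics/k_z.png',cv2.resize(np.hstack([b,a]),(760,360)))"
```

```text
x-0.12 z 0.1382 n61; x-0.10 z 0.1386 n66; x-0.08 z 0.1388 n72; x-0.06 z 0.1380 n70; x-0.04 z 0.1383 n79; x-0.02 z 0.1381 n74; x0.00 z 0.1379 n77; x0.02 z 0.1380 n79; x0.04 z 0.1381 n76; x0.06 z 0.1387 n86; x0.08 z 0.1381 n88; x0.10 z 0.1383 n82; x0.12 z 0.1388 n81; 
slope deg 0.007712637057717607
52.25 [0.41090801 0.34829994 0.34741003] 0.06436171383565482 [ 0.51144069 -0.22816713 -0.10892192]
```

View pics/k_z.png

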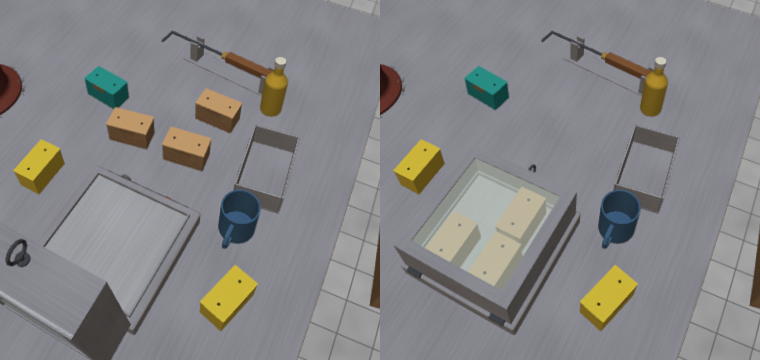

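The before/after view shows the hook back in its saddles, the hood shut over three flat cartons, and everything else unmoved.

```bash
python3 -c "
from station import ctrl
print(ctrl.finish_job())"
```

```text
the job is handed in; nothing more can be done
None
```

I handed the job in at about 52 s: all three cartons present are flat on the plate, the hood was pulled shut with the hook and checked level, the hook is back on its rest, and the other things on the counter look unmoved.

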